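Clear and refill the jammed dishwasher-tablet chute

ROBOT

A 6-joint arm with a two-finger parallel gripper is mounted at the origin on a cart in front of the work surface, level with it; the furniture and walls round the work are solid. World frame = base frame: x ahead of the robot, y to its left, z up, the work surface at z = 0. Lengths are in m, angles in rad, forces in N, time in s.
With the tool pointing down it reaches from about 0.35 to 0.85 m from the base axis. Payload 8.1 kg.
Tool frame: the origin (TCP) lies on the centre line of the jaws, within the pads' length; the fingertips stand 17 mm ahead of it and the grasp point (between the pads) lies 2 mm behind it; z points along the fingers, y is the line along which they close (so a half turn about z gives the same grasp; the last joint's range is limited). The gripper opens to 93 mm and grips with 3 to 60 N. Pads are 15 mm wide; open, the fingers measure 128 mm over their backs; the gripper's body (75 mm by 188 mm) begins 65 mm behind the grasp point.
Start: joints at [-1.359, 0.13, 1.488, -0, 1.523, -0.085], TCP at [0.175, -0.574, 0.202] pointing down, gripper open.
Joint ranges: [-2.96, 2.96], [-0.89, 2.26], [0.02, 2.5], [-1.34, 4.48], [0, 2.73], [-2.66, 2.66]. Speed limits (rad/s): [2.39, 2.39, 2.79, 3.14, 3.14, 3.14].

INTERFACE

Orientations are given as a rotation vector (axis times angle).
In Python, from plant import robot, optics, close_job, models gives the robot as it stands.
- The arm moves only by the shell command python3 -m inch 'ROWS' [OPENING] [FORCE]. ROWS is a JSON object of lists of equal length, an entry for each row: "travel": the shift along the tool's x, y, z in m, a list of three; "spin": the turn about the tool's z in rad. In form: {"travel": [[x, y, z], ...], "spin": [spin, ...]}. A call has 1 to 10 rows; each row is the pose to reach, as a shift and turn from the pose commanded when the call began, along the tool's axes at that moment; what a row does not reach only later rows make up. A row lasts 1/12 s, in which the tool goes at most 41.7 mm and 7.16 degrees, less where a joint would pass 70% of its speed; a pose out of reach is approached as far as the arm can. A call with a gripper value outside its range is refused whole. OPENING is the closure, from 0 (fully open) to 1 (shut), set as the call begins (- or left out, the last holds). The fingers move at their own pace and stop on an object; FORCE is the grip in N (left out, the last holds). Time passes only in rows, so rows that repeat a pose let the fingers close. It gives the time, the measured TCP pose, the force, the opening and the grip force at its end, in the units of the state.
- robot.read_state(): the state, without advancing time (a new reading comes with each control period).
- optics.read_camera(name): name is "scene" or "top" or "wrist"; returns (picture, depth): 384x512x3 uint8, red, green, blue; 384x512 float32, m along the optical axis (not along the pixel's ray), 0 where there is no reading.
- optics.camera_info(name): a dict with "camera_matrix" (3x3 intrinsics, pixels), "dist" ([k1, k2, p1, p2, k3] as OpenCV has them; the pictures are not rectified), "view" (4x4, takes a point from world to camera coordinates). Camera axes: x right, y down, z forward; pixel columns grow to the right and rows downward; lengths in m; the calibration is good to about 2 mm. A picture is of the moment at which its call begins: read the wrist's pose just before it. camera_info takes no time and is no camera call; for the wrist camera it gives the pose at the moment of the call.
- close_job(): hands the job in; it is judged then, once.
Trained networks look in the newest picture that a camera, given by its name, has taken for a name from the list of things; names that differ only in an ending like _2 or _b are one class to them, and where a whole thing is asked for, a point or a joint stands for the part that bears it (a point fixed in the world has none). Each returns a list of dicts, best first, with "p" (0 to 1); they miss things now and then, are a little off and sometimes report something else, mostly with a low value. They report only what shows in the picture. A call takes as long as a camera call. They do not tell look-alikes from the thing itself.
- models.look_for(camera, name): "centre" ([x, y, z] in m, in world coordinates, good to about 4 mm: the middle of the surface that is visible of it).
- models.masks_of(camera, name): "region" (384x512 bool, what is visible of it).
The state is a dict: "t": time; "q": joint angles; "dq": joint speeds; "joint_torque": joint torques, N m; "tool_pos": TCP position; "orientation": TCP orientation; "force": force on the tool from outside, world axes, zero at the start; "wrist_torque": the same for the moment, N m; "opening": finger opening in m; "gripper_force": force on a finger pad.
Only numpy, scipy, OpenCV 4.12 (cv2) and the standard library are available. Lean on these libraries where they do the work, as an engineer would, in place of code of your own. Each camera call takes 0.05 s, during which the arm holds its last target. There are 200 camera calls.

TASK

A dishwasher tablet has turned crosswise and jammed under the clear lips of the tablet chute, because the chute's orange guide block was left out. Push the jammed tablet back up the slope onto the level head, lift it out and lay it flat on the blue saucer; then press the guide block fully home into its recess in the head, flush with the head's side walls. With the guide in, feed every tablet lying in the green tray lengthwise down the chute, so that all of them lie in the narrow lane below, and leave the mug, sugar jar, timer and pepper mill alone.

Things in the scene. Friction and masses are not known exactly. Their poses are not given: they have to be found in the camera images.
- chute: white gravity tablet chute, fixed; origin on the worktop under the crest (where slope meets level head), +x uphill, z up. Head: pale wood, x 0 to 92 mm, track at z 52, y -20.5 to 18.5, open at its uphill end. Its side walls rise to z 70: near one inner face y 18.5, far one inner face y -50.5, 6 thick, with a finger notch x 22 to 68 cut down to z 52. Things slide freely on the chute
- crest (a point): on the crest at chute y 0, 52 mm above the worktop. From here the slope falls 10.5 degrees towards chute -x for 242 mm (along the slope), to a stop 20 mm high; tablets slide down it by themselves but stay where left on the level head. Slope walls stand 24 to 27 mm above the slope
- throat (a point): throat, on the slope 52 mm below the crest at chute y 0. Near wall straight, inner face y 18.5; far wall tapers from y -50.5 (10 mm below the crest) to y -18.5 here. Below: lane 37 mm wide, open above, takes 4 tablets end to end. Clear lips 24 to 27 mm above the slope cover the taper (10 to 56 mm below the crest); open finger slot between them y -20.5 to 13.5
- recess (a point): centre of the floor of the guide recess in the head, 70 mm (chute x) by 30 mm (chute y), 8 mm deep, its floor 44 mm above the worktop; chute's axes. With the guide in, a 39 mm wide channel (y -20.5 to 18.5) stays beside it, leading to the lane
- guide: the guide block: orange square plastic bar 66 (its x) x 26 x 26 mm with two black bands, 60 g, all four long sides alike and both ends alike; origin at its centre. Seated, its centre is 13 mm above recess and its top is level with the head's side walls (z 70 mm)
- jam_tablet: a dishwasher tablet: white rounded block with a blue band and a red dot on top, 32 (its x) x 44 (its y) x 18 mm high, 25 g; origin at the centre of its underside. The jammed one: at the start it lies on the slope under the clear lips, its y across the chute, wedged between near wall and taper, centre about 26 mm below the crest
- saucer: round blue ceramic saucer, 124 mm across, rim 16 mm high, inner floor about 5 mm up; origin at the centre of its underside; loose
- tablet1: a dishwasher tablet: white rounded block with a blue band and a red dot on top, 32 (its x) x 44 (its y) x 18 mm high, 25 g; origin at the centre of its underside. If present, it starts flat in the shallow green tray (fixed, 130 x 400 mm, floor 3 mm and rim 8 mm above the worktop) to the robot's right; slippery; to be fed down the chute with its y along the chute's x
- tablet2: a dishwasher tablet: white rounded block with a blue band and a red dot on top, 32 (its x) x 44 (its y) x 18 mm high, 25 g; origin at the centre of its underside. If present, it starts flat in the shallow green tray (fixed, 130 x 400 mm, floor 3 mm and rim 8 mm above the worktop) to the robot's right; slippery; to be fed down the chute with its y along the chute's x
- tablet3: a dishwasher tablet: white rounded block with a blue band and a red dot on top, 32 (its x) x 44 (its y) x 18 mm high, 25 g; origin at the centre of its underside. If present, it starts flat in the shallow green tray (fixed, 130 x 400 mm, floor 3 mm and rim 8 mm above the worktop) to the robot's right; slippery; to be fed down the chute with its y along the chute's x
- tablet4: a dishwasher tablet: white rounded block with a blue band and a red dot on top, 32 (its x) x 44 (its y) x 18 mm high, 25 g; origin at the centre of its underside. If present, it starts flat in the shallow green tray (fixed, 130 x 400 mm, floor 3 mm and rim 8 mm above the worktop) to the robot's right; slippery; to be fed down the chute with its y along the chute's x
- mug: white mug, red inside, 93 mm high, behind the chute's head (the nearer of two); a bystander to be left alone; origin at the centre of its underside
- sugar_jar: glass sugar jar with grey lid, 64 mm across, 110 mm high; a bystander to be left alone; origin at the centre of its underside
- timer: red and white round kitchen timer, 62 mm across, 48 mm high, left of the chute; a bystander to be left alone; origin at the centre of its underside
- pepper_mill: dark wooden pepper mill, 58 mm across, 130 mm high, behind the chute; a bystander to be left alone; origin at the centre of its underside
Mind the look-alikes: they are no part of the job. Leave any yellow look-alike of the tablet4 alone.

How it is judged:
By the outcome, as a careful person would: the job done as asked, in the order asked, and still so for the second after the job is handed in, with the robot touching nothing.
Of tablet1, tablet2, tablet3, tablet4 only 2 to 4 are there at a start; the rules pass over those that are not, and their reading is None.
At some moment in a run one of tablet1, tablet2, tablet3, tablet4, guide may be knocked a few centimetres aside while the robot is not near it.
Once in a run the grip may slacken for a moment while it holds something.
It also fails if it takes over 210 s, if anything falls off the work surface, if the arm or the gripper's body presses on something with over 40 N, if the wrist force passes 120 N, or if a joint passes its speed limit or range.

## Working session

There is one attempt and no reset: what is moved stays moved. The work goes in short steps, Python scripts to look and compute and a shell command to move; the robot and the scene stay as the last step left them, time stands still between calls to the robot, and variables do not carry over. Pictures are saved under pics/ and viewed, at most 14 in all, crops included, and the job is handed in when it is done.

```bash
ls; mkdir -p pics
cat > h.py <<'E'
import numpy as np, cv2, sys
sys.path.insert(0,'.')
from plant import robot, optics, close_job, models
def cam(name):
    i=optics.camera_info(name); p,d=optics.read_camera(name)
    return p,d,i
def save(p,name,box=None,scale=1):
    if box: p=p[box[1]:box[3],box[0]:box[2]]
    p=cv2.resize(p,None,fx=scale,fy=scale,interpolation=cv2.INTER_CUBIC)
    cv2.imwrite('pics/'+name,p[:,:,::-1])
def cloud(d,i):
    K=np.array(i['camera_matrix'],float);D=np.array(i['dist'],float)
    h,w=d.shape;u,v=np.meshgrid(np.arange(w),np.arange(h))
    n=cv2.undistortPoints(np.stack([u,v],-1).reshape(-1,1,2).astype(float),K,D).reshape(h,w,2)
    P=np.dstack([n*d[...,None],d]); V=np.array(i['view'])
    return (P-V[:3,3])@V[:3,:3]
def proj(X,i):
    V=np.array(i['view']);r,_=cv2.Rodrigues(V[:3,:3])
    return cv2.projectPoints(np.array(X,float).reshape(-1,1,3),r,V[:3,3],np.array(i['camera_matrix'],float),np.array(i['dist'],float))[0].reshape(-1,2)
E
python3 - <<'E'
from h import *
s=robot.read_state();print(s)
p,d,i=cam('top');save(p,'top0.png',scale=1.5);np.save('top0.npy',cloud(d,i));print(i['view'])
p,d,i=cam('scene');save(p,'scene0.png',scale=1.5)
E
```

```text
pics
{'t': 0.0, 'q': array([-1.35938295e+00,  1.31173540e-01,  1.48928936e+00,  2.46617106e-06,
        1.52303161e+00, -8.54074549e-02]), 'dq': array([ 9.79869510e-05, -6.30072456e-04,  1.94054670e-04, -8.79448745e-05,
        1.72655424e-03, -9.47534120e-04]), 'joint_torque': array([-3.75878917e-04, -5.59847510e+01, -4.91760635e+01,  7.66359223e-02,
        3.53684183e-02, -1.58657899e-04]), 'tool_pos': array([ 0.17537604, -0.57314725,  0.20107458]), 'orientation': array([-3.10518095e+00, -4.64254525e-01,  1.84119712e-04]), 'force': array([0.34442003, 0.37355851, 0.00728734]), 'wrist_torque': array([-0.007436  , -0.0259005 , -0.06983078]), 'gripper_force': 0.0, 'opening': 0.09286642947049363}
[[-1.18644036e-02 -9.99927024e-01 -2.27674209e-03 -3.04666777e-02]
 [-9.92383540e-01  1.20540364e-02 -1.22595311e-01  5.82526864e-01]
 [ 1.22613809e-01  8.04881124e-04 -9.92454133e-01  1.14122296e+00]
 [ 0.00000000e+00  0.00000000e+00  0.00000000e+00  1.00000000e+00]]
```

View pics/top0.png

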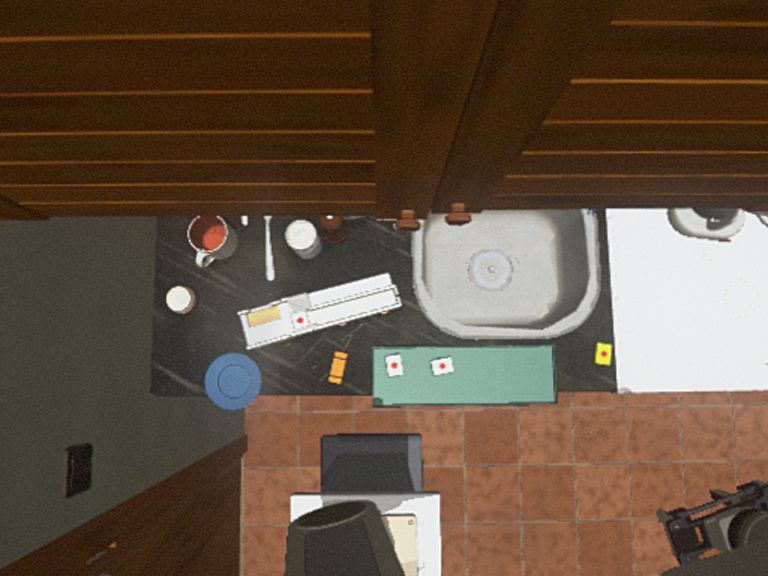

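View pics/scene0.png

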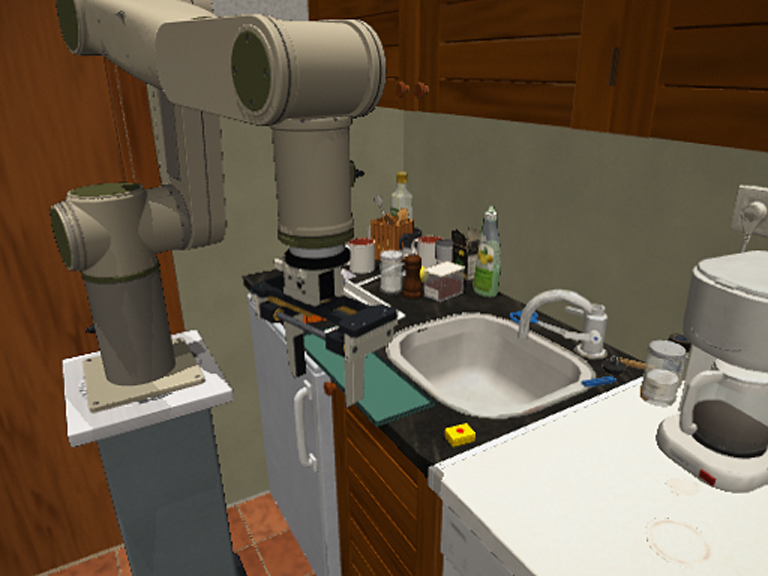

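Top view (1.5x pixels) shows:
- **Chute:** runs from its head at (264,316) to its stop at (395,290). The jammed tablet is at (300,320).
- **Guide, saucer, tray:** the guide is at (338,368), the saucer at (233,381) and the tray spans (373–555, 347–403). White tablets lie in the tray at (394,365) and (442,366).
- **Bystanders:** mug (208,235), sugar jar (301,238), pepper mill (333,228), timer (180,299).

Things that could be taken for a wanted tablet are the two tray tablets, the jammed one at (300,320) and the yellow block at (603,353). The yellow block is the look-alike outside the tray, so I leave it alone.

Run:
```python
from h import *
np.set_printoptions(precision=4,suppress=True)
C=np.load('top0.npy')
for n,u,v in [('head',264,316),('jam',300,320),('guide',338,368),('sau',233,381),('t1',394,365),('t2',442,366),('mug',212,232),('timer',180,299),('yel',603,353),('stop',395,290),('worktop',300,370),('traynw',376,350),('trayse',552,400)]:
    print(n,C[int(v/1.5),int(u/1.5)])
p,d,i=cam('top')
for n in ['crest','throat','recess','guide','saucer','tablet1','chute']:
    print(n,[(np.round(r['centre'],3),round(r['p'],2)) for r in models.look_for('top',n)][:5])
V=np.array(optics.camera_info('wrist')['view']);print('wristcam pos',-V[:3,:3].T@V[:3,3]);print(V[:3,:3]); print(optics.camera_info('wrist')['camera_matrix'])
# chute principal axis from wall-top points
m=(C[...,0]>.40)&(C[...,0]<.68)&(C[...,1]>-.1)&(C[...,1]<.3)&(C[...,2]>.03)&(C[...,2]<.075)
save((m*255).astype(np.uint8)[...,None].repeat(3,2),'m.png')
import cv2
pts=C[m][:,:2].astype(np.float32);print(len(pts),cv2.minAreaRect(pts))
```

```text
head [0.5305 0.2085 0.0476]
jam [0.5188 0.1292 0.0651]
guide [0.4179 0.0539 0.0284]
sau [0.3906 0.2846 0.0052]
t1 [ 0.4228 -0.0647  0.0227]
t2 [ 0.4183 -0.1678  0.0216]
mug [0.7238 0.3379 0.0092]
timer [0.5676 0.389  0.05  ]
yel [ 0.4421 -0.5193  0.0225]
stop [ 0.5845 -0.0703  0.0251]
worktop [0.415  0.1378 0.0025]
traynw [ 0.4556 -0.0262 -0.0018]
trayse [ 0.3432 -0.4104  0.0002]
crest [(array([0.543, 0.088, 0.042]), 0.79)]
throat [(array([0.544, 0.091, 0.038]), 0.83)]
recess [(array([0.544, 0.096, 0.043]), 0.96), (array([0.422, 0.054, 0.025]), 0.66), (array([0.519, 0.132, 0.061]), 0.4)]
guide [(array([0.419, 0.057, 0.026]), 0.73)]
saucer [(array([0.39 , 0.287, 0.012]), 0.62), (array([0.544, 0.087, 0.043]), 0.17)]
tablet1 [(array([ 0.416, -0.166,  0.022]), 0.71)]
chute [(array([0.545, 0.09 , 0.041]), 0.97)]
wristcam pos [ 0.2393 -0.5542  0.3844]
[[ 0.2933 -0.956   0.0002]
 [-0.9268 -0.2843  0.2456]
 [-0.2347 -0.0722 -0.9694]]
[[320.5764   0.     250.7278]
 [  0.     320.5764 191.3763]
 [  0.       0.       1.    ]]
1882 ((0.558684229850769, 0.12301743775606155), (0.3957805335521698, 0.24722637236118317), 75.53630828857422)
```

```bash
cat >> h.py <<'E'
from scipy.spatial.transform import Rotation as R
def yaw():
    x=R.from_rotvec(robot.read_state()['orientation']).as_matrix(); return np.arctan2(x[1,0],x[0,0])
def to(x,y,z,yw=None):
    """travel and spin, in tool axes, to reach world x y z with tool x at yaw yw"""
    s=robot.read_state(); M=R.from_rotvec(s['orientation']).as_matrix()
    M0=np.array([[np.cos(yaw()),np.sin(yaw()),0],[np.sin(yaw()),-np.cos(yaw()),0],[0,0,-1]])
    t=M0.T@(np.array([x,y,z])-s['tool_pos'])
    sp=0 if yw is None else (yaw()-yw+np.pi)%(2*np.pi)-np.pi
    print('travel',np.round(t,4),'spin',round(sp,3),'q6',round(s['q'][5],2),'t',round(s['t'],1))
E
python3 -m inch '{"travel":[[0.03,-0.03,-0.02],[0.3,-0.31,-0.05],[0.3,-0.31,-0.05],[0.3,-0.31,-0.05],[0.3,-0.31,-0.05],[0.3,-0.31,-0.05],[0.3,-0.31,-0.05],[0.3,-0.31,-0.05],[0.3,-0.31,-0.05],[0.3,-0.31,-0.05]],"spin":[0,0,0.1,0.2,0.297,0.297,0.297,0.297,0.297,0.297]}'
python3 -c "
from h import *
to(.53,.12,.25,0)"
```

```text
t: 1.33
tool_pos: [0.3631, -0.2056, 0.251]
orientation: [3.141, -0.001, 0.002]
force: [-0.3, -0.4, 0.8]
opening: 0.0928
gripper_force: 0.0
travel [ 0.1667 -0.3257  0.001 ] spin -0.001 q6 0.93 t 1.3
```

```bash
python3 -m inch '{"travel":[[0.02,-0.04,0],[0.167,-0.326,0],[0.167,-0.326,0],[0.167,-0.326,0],[0.167,-0.326,0],[0.167,-0.326,0],[0.167,-0.326,0],[0.167,-0.326,0],[0.167,-0.326,0],[0.167,-0.326,0]],"spin":[0,0,0,0,0,0,0,0,0,0]}'
python3 -m inch '{"travel":[[0,0,0],[0,0,0]],"spin":[0,0]}'
python3 - <<'E'
from h import *
to(.53,.12,.25,0)
p,d,i=cam('wrist');save(p,'w1.png',scale=1.5);np.save('w1.npy',cloud(d,i));np.save('w1i.npy',i,allow_pickle=True);np.save('w1p.npy',p)
E
```

```text
t: 2.17
tool_pos: [0.5308, 0.1238, 0.2496]
orientation: [-3.14, -0.007, 0.001]
force: [0.2, 0.4, 0.0]
opening: 0.0931
gripper_force: 0.0
t: 2.33
tool_pos: [0.5295, 0.1183, 0.2504]
orientation: [3.141, 0.001, -0.001]
force: [0.2, -0.2, 0.7]
opening: 0.0931
gripper_force: 0.0
travel [ 0.0005 -0.0017  0.0004] spin 0.0 q6 1.7 t 2.3
```

View pics/w1.png

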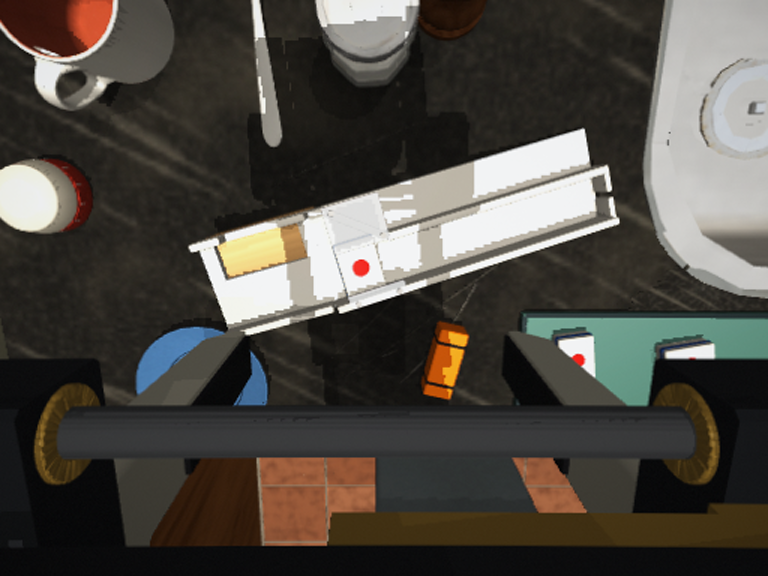

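The wrist view shows the chute head lower left, with its recess at (262,250). The jammed tablet is at (361,268), the lane end at (610,200), the guide at (445,360), the saucer at (200,370) and the tray tablets at (577,358) and (688,350).

```bash
cat > fit.py <<'E'
from h import *
from scipy.optimize import differential_evolution
np.set_printoptions(precision=4,suppress=True)
C=np.load('w1.npy');p=np.load('w1p.npy')
m=(C[...,0]>.40)&(C[...,0]<.70)&(C[...,1]>-.12)&(C[...,1]<.30)&(C[...,2]>-.02)&(C[...,2]<.09)
m[260:]=False
# drop glass jar etc: above 0.64
m&=C[...,0]<.66
P=C[m]
t=np.radians(10.5)
def model(X,Y):
    Z=np.full(X.shape,np.nan)
    sl=.052+np.tan(t)*X
    up=(X>0)
    Z[(up&(X<.092)&(Y>-.0205)&(Y<.0185))]=.052
    rec=up&(X>.015)&(X<.08)&(Y>-.0505)&(Y<-.0205); Z[rec]=.044
    hw=up&(X<.092)&(((Y>.0185)&(Y<.0245))|((Y<-.0505)&(Y>-.0565)))
    Z[hw]=.07; Z[hw&(X>.022)&(X<.068)]=.052
    lane=(X<-.06)&(X>-.236)&(abs(Y)<.0185); Z[lane]=sl[lane]
    out=(X>.097)|(Y>.035)|(Y<-.066)|(X<-.26); Z[out]=0
    return Z
def frame(v):
    c,s=np.cos(v[2]),np.sin(v[2]); d=P[:,:2]-v[:2]
    return d@np.array([c,s]), d@np.array([-s,c])
def cost(v):
    X,Y=frame(v);Z=model(X,Y);r=np.abs(P[:,2]-v[3]-Z)
    r[np.isnan(r)]=.008
    return np.minimum(r,.015).mean()
if __name__=='__main__':
    r=differential_evolution(cost,[(.48,.58),(.1,.2),(1.2,2.1),(-.004,.004)],seed=1,popsize=20,tol=1e-6,maxiter=150)
    print(r.x,r.fun,np.degrees(r.x[2]));np.save('chute.npy',r.x)
    X,Y=frame(r.x)
    for n,s in [('track',(X>.02)&(X<.08)&(abs(Y)<.015)),('recess',(X>.03)&(X<.07)&(Y<-.025)&(Y>-.046)),('nearwall',(X>.074)&(X<.09)&(Y>.0195)&(Y<.0235)),('top',(X>-.04)&(X<-.01)&(abs(Y+.0035)<.012))]:
        print(n,s.sum(),np.median(P[s,2]))
    i=np.load('w1i.npy',allow_pickle=True).item()
    c,s=np.cos(r.x[2]),np.sin(r.x[2])
    def W(a,b,z): return [r.x[0]+c*a-s*b,r.x[1]+s*a+c*b,z]
    q=p.copy(); q=cv2.resize(q,None,fx=3,fy=3)
    tt=np.tan(t)
    L=[[W(0,18.5e-3,.07),W(.092,18.5e-3,.07),W(.092,-50.5e-3,.07),W(0,-50.5e-3,.07)],[W(0,-20.5e-3,.052),W(.092,-20.5e-3,.052)],[W(0,.0185,.052),W(0,-.05,.052)],
       [W(-.051,.0185,.052-.051*tt),W(-.238,.0185,.052-.238*tt),W(-.238,-.0185,.052-.238*tt),W(-.051,-.0185,.052-.051*tt)]]
    for l in L: cv2.polylines(q,[np.round(3*proj(l,i)+1).astype(int).reshape(-1,1,2)],False,(255,0,255),1)
    save(q,'fit.png',box=(360,240,1260,720),scale=.88)
E
python3 fit.py
```

```text
[ 0.5071  0.1583  1.8475 -0.0001] 0.0030726333830613183 105.85500792156036
track 1144 0.05186956674567453
recess 554 0.04385012916248906
nearwall 0 nan
top 473 0.0650616594626609
  return _methods._mean(a, axis=axis, dtype=dtype,
  ret = ret.dtype.type(ret / rcount)
```

View pics/fit.png

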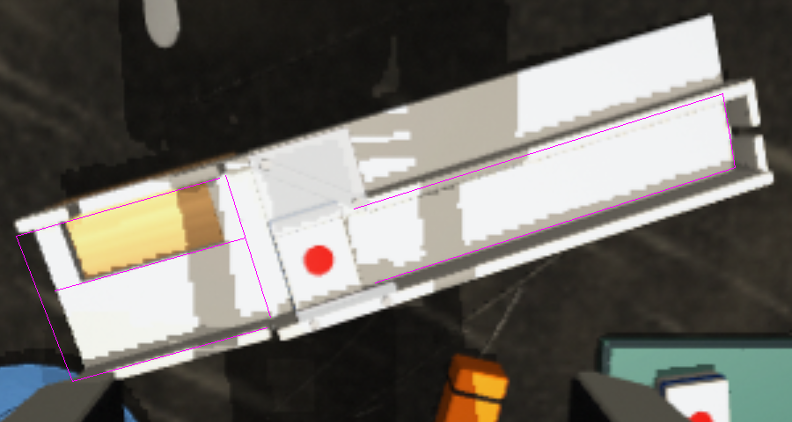

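Run:
```python
from fit import *
P=C[:270].reshape(-1,3);P=P[(P[:,2]>-.02)&(P[:,2]<.1)]
import fit; fit.P=P
v=np.load('chute.npy');X,Y=frame(v)
def prof(sel,A,lo,hi,st):
    for a in np.arange(lo,hi,st):
        s=sel&(A>=a)&(A<a+st)
        if s.sum(): print(f'{a*1e3:.0f}:{np.median(P[s,2])*1e3:.1f}',end=' ')
    print()
print('head end y-12..10');prof((Y>-.012)&(Y<.010),X,.05,.11,.003)
print('far wall');prof((Y>-.055)&(Y<-.052),X,-.03,.11,.003)
print('lane end');prof((Y>-.012)&(Y<.012),X,-.27,-.2,.003)
print('slope');prof((Y>-.012)&(Y<.012),X,-.2,.04,.008)
print('across head');prof((X>.03)&(X<.06),Y,-.075,.04,.002)
print('across head uphill');prof((X>.070)&(X<.075),Y,-.075,.04,.002)
print('across lane');prof((X>-.2)&(X<-.15),Y,-.06,.04,.002)
print('recess');prof((Y>-.044)&(Y<-.028),X,-.02,.11,.002)
```

```text
head end y-12..10
50:52.1 53:51.8 56:52.0 59:52.0 62:51.7 65:52.0 68:51.9 71:51.7 74:52.1 77:51.8 80:52.0 83:51.8 86:52.0 89:51.8 
far wall
-30:74.5 -27:75.2 -24:75.9 -21:77.0 -18:76.5 -15:73.7 -12:74.6 -9:74.9 -6:74.9 -3:61.9 -0:69.4 3:69.6 6:69.4 9:70.2 12:70.1 15:70.4 18:69.7 24:51.5 27:51.2 30:52.1 33:52.1 36:51.9 39:51.2 42:51.9 45:51.6 48:51.5 51:52.1 54:52.2 57:52.3 60:51.9 63:52.0 66:62.1 69:69.8 72:69.9 75:70.2 78:70.0 81:70.1 84:70.1 87:69.7 90:68.9 102:-0.8 108:-0.8 
lane end
-270:-0.2 -267:-0.4 -264:-0.1 -261:-0.2 -258:0.1 -255:-0.1 -252:-0.4 -249:-0.1 -246:25.9 -243:27.4 -240:17.8 -237:8.7 -234:9.2 -231:9.3 -228:10.3 -225:10.9 -222:11.5 -219:11.9 -216:12.5 -213:13.0 -210:13.3 -207:14.2 -204:14.8 -201:15.4 
slope
-200:15.8 -192:17.3 -184:18.4 -176:20.1 -168:21.5 -160:23.1 -152:24.6 -144:26.1 -136:27.5 -128:29.0 -120:30.4 -112:31.9 -104:33.3 -96:34.9 -88:36.5 -80:37.9 -72:39.4 -64:40.8 -56:42.3 -48:61.6 -40:63.6 -32:65.2 -24:66.6 -16:51.0 -8:51.3 0:51.9 8:51.8 16:51.7 24:51.9 32:51.9 
across head
-75:-0.1 -73:-0.2 -71:-0.3 -69:0.0 -67:-0.3 -65:-0.1 -63:-0.2 -61:-0.2 -59:-0
[... 938 characters left out ...]
2:19.6 -30:19.6 -28:19.6 -26:23.8 -24:41.6 -22:44.0 -20:43.7 -18:39.3 -16:20.5 -14:20.0 -12:19.2 -10:19.7 -8:18.9 -6:19.6 -4:19.0 -2:19.3 0:19.5 2:19.3 4:20.0 6:19.4 8:19.7 10:19.7 12:20.1 14:20.1 16:19.6 18:34.5 20:47.9 22:47.4 24:46.3 36:0.2 38:-0.0 
recess
-20:76.6 -18:76.8 -16:76.6 -12:50.1 -10:50.3 -8:50.8 -6:50.9 -4:51.7 -2:51.7 -0:51.8 2:51.8 4:51.7 6:51.9 8:51.6 10:43.8 12:43.5 14:43.8 16:43.6 18:44.0 20:43.8 22:43.9 24:43.5 26:43.7 28:43.9 30:44.4 32:43.7 34:43.8 36:43.8 38:43.7 40:43.9 42:43.7 44:44.1 46:43.6 48:43.8 50:43.6 52:43.5 54:43.9 56:43.8 58:43.8 60:43.8 62:44.0 64:43.7 66:43.7 68:43.9 70:44.1 72:43.9 74:43.8 76:44.1 78:47.5 80:52.0 82:52.0 84:52.1 86:51.9 88:52.2 90:51.2
```

```bash
cat >> h.py <<'E'
CH=np.load('chute.npy')
def W(a,b):
    c,s=np.cos(CH[2]),np.sin(CH[2]); return CH[0]+c*a-s*b, CH[1]+s*a+c*b
def toc(a,b,ztip,yw=CH[2]-np.pi/2):
    "chute mm, tip height mm"
    x,y=W(a/1e3,b/1e3); to(x,y,ztip/1e3+.017,yw)
def inch_(pts):
    c,s=np.cos(CH[2]),np.sin(CH[2]); d=pts[...,:2]-CH[:2]
    return d@np.array([c,s]), d@np.array([-s,c])
E
python3 - <<'E'
from h import *
toc(-75,-3.5,110)
C=np.load('w1.npy');p=np.load('w1p.npy').astype(int);X,Y=inch_(C)
red=(p[...,0]>180)&(p[...,1]<80)&(p[...,2]<80)&(X>-.07)&(X<.02)&(abs(Y)<.03)
print('red',np.median(X[red]),np.median(Y[red]),red.sum())
sl=.052+np.tan(np.radians(10.5))*np.minimum(X,0)
t=(C[...,2]-sl>.012)&(C[...,2]-sl<.022)&(X>-.07)&(X<.02)&(Y>-.05)&(Y<.017)
q=np.stack([X[t],Y[t]],1).astype(np.float32)*1e3;print(cv2.minAreaRect(q),np.percentile(q,[2,98],axis=0))
E
```

```text
travel [0.0015 0.0307 0.1236] spin -0.277 q6 1.7 t 2.4
red -0.030720101501071895 -0.0037850435489686454 85
((-41.215476989746094, -4.6782379150390625), (56.192176818847656, 39.58073425292969), 0.7311277985572815) [[-45.36121658 -19.13375   ]
 [-14.62293446  14.41070366]]
```

```bash
python3 -m inch '{"travel":[[0.0015,0.031,0.02],[0.0015,0.031,0.05],[0.0015,0.031,0.08],[0.0015,0.031,0.11],[0.0015,0.031,0.1236],[0.0015,0.031,0.1236],[0.0015,0.031,0.1236],[0.0015,0.031,0.1236]],"spin":[-0.1,-0.2,-0.277,-0.277,-0.277,-0.277,-0.277,-0.277]}' 1 20
python3 -c "
from h import *
toc(-75,-3.8,49);p,d,i=cam('wrist');save(p,'w2.png',scale=1.5)"
```

```text
t: 3.05
tool_pos: [0.5322, 0.0869, 0.1289]
orientation: [3.112, 0.431, 0.004]
force: [-0.8, -0.1, -0.0]
opening: 0.0444
gripper_force: 0.0
travel [-0.0009 -0.0006  0.0629] spin -0.001 q6 1.36 t 3.0
```

View pics/w2.png

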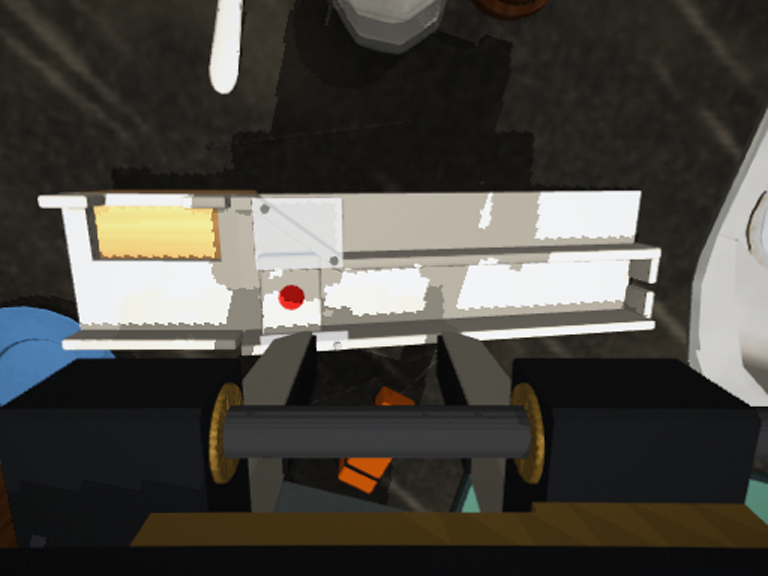

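The tablet is square-on at (291,297) and the fingers are still closing. The guide shows at (375,440). I let the fingers close, then descend in the lane.

```bash
python3 -m inch '{"travel":[[0,0,0],[0,0,0],[0,0,0],[0,0,0],[0,0,0],[-0.001,0,0.02],[-0.001,0,0.04],[-0.001,0,0.055],[-0.001,0,0.063],[-0.001,0,0.063]],"spin":[0,0,0,0,0,0,0,0,0,0]}' 1
python3 -c "
from h import *
toc(-65,-3.8,51);toc(-40,-3.8,55);toc(0,-3.8,59);toc(11,-3.8,59)"
```

```text
t: 3.93
tool_pos: [0.5285, 0.0873, 0.0616]
orientation: [-3.111, -0.433, 0.006]
force: [-0.0, 1.0, 0.3]
opening: 0.0003
gripper_force: 0.0
travel [ 0.0026 -0.0092 -0.0064] spin 0.0 q6 1.36 t 3.9
travel [ 0.0026 -0.0342 -0.0104] spin 0.0 q6 1.36 t 3.9
travel [ 0.0026 -0.0742 -0.0144] spin 0.0 q6 1.36 t 3.9
travel [ 0.0026 -0.0852 -0.0144] spin 0.0 q6 1.36 t 3.9
```

```bash
python3 -m inch '{"travel":[[0.002,-0.004,-0.005],[0.002,-0.009,-0.006],[0.002,-0.014,-0.007],[0.002,-0.019,-0.008],[0.002,-0.024,-0.009],[0.002,-0.029,-0.01],[0.002,-0.034,-0.01],[0.002,-0.039,-0.011],[0.002,-0.044,-0.012],[0.002,-0.049,-0.013]],"spin":[0,0,0,0,0,0,0,0,0,0]}' 1
python3 -m inch '{"travel":[[0,-0.005,0],[0,-0.01,-0.001],[0,-0.015,-0.001],[0,-0.02,-0.001],[0,-0.025,-0.001],[0,-0.03,-0.001],[0,-0.035,-0.001],[0,-0.035,-0.001],[0,-0.035,-0.001]],"spin":[0,0,0,0,0,0,0,0,0]}' 1
python3 -c "
from h import *
toc(11,-3.8,59);p,d,i=cam('wrist');save(p,'w3.png',scale=1.5)"
```

```text
t: 4.77
tool_pos: [0.5185, 0.1355, 0.0769]
orientation: [3.112, 0.434, -0.0]
force: [0.0, 0.3, 0.4]
opening: 0.0004
gripper_force: 0.0
t: 5.52
tool_pos: [0.5091, 0.1689, 0.0779]
orientation: [3.111, 0.434, -0.0]
force: [0.1, -0.2, 0.3]
opening: 0.0003
gripper_force: 0.0
travel [-0.0011 -0.0014  0.0019] spin 0.001 q6 1.52 t 5.5
```

View pics/w3.png

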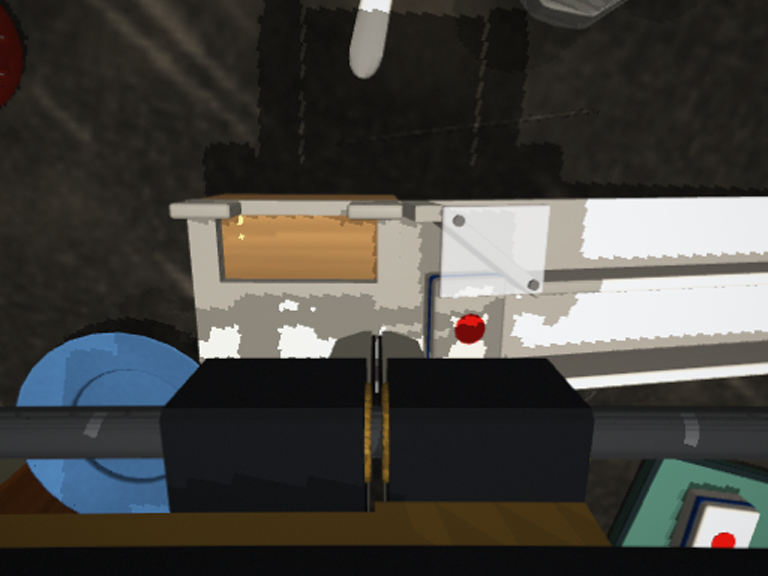

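The tablet's dot is at (470,328), still partly under the lips, and the fingers at (376,345) are uphill of it. I measure where it is.

Run:
```python
from h import *
np.set_printoptions(precision=4,suppress=True)
p,d,i=cam('wrist');C=cloud(d,i);X,Y=inch_(C);p=p.astype(int)
red=(p[...,0]>130)&(p[...,1]<70)&(p[...,2]<70)&(X>-.07)&(X<.06)&(abs(Y)<.03)
print('red',np.median(X[red]),np.median(Y[red]),np.median(C[red][:,2]),red.sum())
s=(Y>-.012)&(Y<.0)&(C[...,2]<.12)
for a in np.arange(-.07,.09,.004):
    k=s&(X>=a)&(X<a+.004)
    if k.sum(): print(int(a*1e3),np.round(np.median(C[k][:,2])*1e3,1),end=' | ')
```

```text
red -0.030488893507085644 -0.007366816545126428 0.06504291424564997 95
-70 39.3 | -66 40.2 | -62 40.8 | -57 41.5 | -53 42.3 | -45 62.1 | -41 62.7 | -37 63.9 | -33 64.7 | -29 65.3 | -25 65.9 | -21 66.6 | -17 66.8 | -13 55.4 | -9 50.6 | -5 51.2 | -1 51.8 | 2 51.9 | 6 52.7 | 10 52.3 | 14 51.8 | 18 51.9 | 22 51.8 | 26 51.8 | 30 51.9 | 34 51.9 | 38 51.9 | 42 51.8 | 46 51.9 | 50 51.8 | 54 51.7 | 58 51.9 | 62 51.8 | 66 51.9 | 70 51.9 | 74 51.8 | 78 51.9 | 82 52.0 | 86 51.6 |
```

The tablet is back at X≈-30 mm, with its dot at Y≈-7. It probably slipped round the single finger and slid back. I'll straddle it along the chute through the slot instead, with a light grip, and draw it up.

```bash
python3 -m inch '{"travel":[[0,0,-0.02],[0,0,-0.045],[0,0.02,-0.045],[0,0.039,-0.045],[0,0.039,-0.045],[0,0.039,-0.045],[0,0.039,-0.045],[0,0.039,-0.045],[0,0.039,-0.045],[0,0.039,-0.045]],"spin":[0,0,0,0,0,0,0,0,0,0]}' 0.46 4
python3 -c "
from h import *
toc(-29,-5,55.5);p,d,i=cam('wrist');save(p,'w4.png',scale=1.5)
C=cloud(d,i);X,Y=inch_(C);p=p.astype(int)
red=(p[...,0]>130)&(p[...,1]<70)&(p[...,2]<70)&(X>-.07)&(X<.06)&(abs(Y)<.03)
print('red',np.median(X[red]),np.median(Y[red]),np.median(C[red][:,2]),red.sum(),robot.read_state()['opening'])"
```

```text
t: 6.45
tool_pos: [0.5196, 0.1317, 0.1227]
orientation: [-3.111, -0.435, 0.001]
force: [-0.6, -0.2, 0.1]
opening: 0.0501
gripper_force: 0.0
travel [ 0.0002 -0.      0.0502] spin 0.001 q6 1.45 t 6.5
red -0.03093059613832861 -0.003280738490833095 0.06500382368959207 170 0.05022675039766262
```

View pics/w4.png

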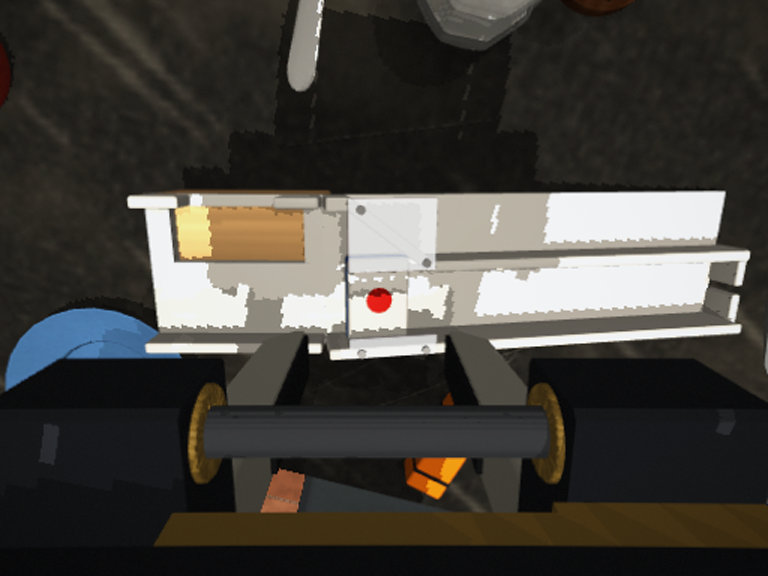

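The tablet sits crosswise with its dot at (379,300). The fingertips, at (295,340) and (460,340), straddle it. I check the tips' projection and then descend in the slot.

```bash
python3 -c "
from h import *
i=optics.camera_info('wrist')
x,y=W(-.029,-.005);print(proj([[*W(-.004,-.005),.106],[*W(-.054,-.005),.106],[x,y,.065]],i)*1.5)"
python3 -m inch '{"travel":[[0,0,0.01],[0,0,0.025],[0,0,0.037],[0,0,0.044],[0,0,0.05],[0,0,0.05],[0,0,0.05]],"spin":[0,0,0,0,0,0,0]}' 0.46 4
python3 -m inch '{"travel":[[0,0,0],[0,0,0],[0,0,0],[0,0,0],[0,0,0],[0,0,0]],"spin":[0,0,0,0,0,0]}' 0.75 4
python3 -c "
from h import *
toc(-29,-5,55.5)"
```

```text
[[318.08502877 322.87326117]
 [432.98677159 323.04657878]
 [375.61388244 297.75839729]]
t: 7.08
tool_pos: [0.5197, 0.1311, 0.0726]
orientation: [-3.112, -0.433, 0.001]
force: [0.5, -0.3, -1.3]
opening: 0.0506
gripper_force: 0.0
t: 7.58
tool_pos: [0.52, 0.1312, 0.0731]
orientation: [3.112, 0.433, 0.0]
force: [0.2, -0.1, -0.1]
opening: 0.0238
gripper_force: 0.0
travel [-0.     -0.0007  0.0006] spin 0.0 q6 1.45 t 7.6
```

```bash
python3 -c "
from h import *
np.set_printoptions(precision=4,suppress=True)
p,d,i=cam('wrist');save(p,'w5.png',scale=1.5)
print(d[215:260:6,150:400:10])
s=robot.read_state();print(s['tool_pos'],R.from_rotvec(s['orientation']).as_matrix()[:,2],s['opening'])
C=cloud(d,i);X,Y=inch_(C)
k=(abs(Y+.005)<.009)&(C[...,2]>.07)&(C[...,2]<.15)&(abs(X+.029)<.06);print(k.sum(),np.unique((C[k][:,2]*200).astype(int)/200,return_counts=True), X[k].min(),X[k].max())
V=np.array(i['view']);print(-V[:3,:3].T@V[:3,3])
"
```

```text
[[0.2146 0.2145 0.2139 0.214  0.2147 0.2139 0.2142 0.2151 0.1972 0.2002
  0.1999 0.2015 0.2029 0.224  0.2242 0.2266 0.228  0.23   0.2307 0.2331
  0.2338 0.2353 0.2366 0.2394 0.2401]
 [0.2147 0.2153 0.215  0.2154 0.2151 0.2154 0.2154 0.1732 0.2    0.2004
  0.2002 0.2014 0.2043 0.1739 0.2259 0.2288 0.2278 0.2309 0.2312 0.2339
  0.2348 0.2369 0.2386 0.2393 0.241 ]
 [0.2159 0.216  0.2155 0.2164 0.2164 0.2162 0.1649 0.1655 0.1998 0.2009
  0.2024 0.203  0.2048 0.1656 0.1661 0.167  0.2314 0.2315 0.2328 0.2334
  0.2371 0.2384 0.2393 0.2418 0.242 ]
 [0.2164 0.217  0.2174 0.2164 0.2175 0.1573 0.1572 0.1578 0.2001 0.2023
  0.2033 0.2042 0.2057 0.1583 0.158  0.1576 0.2317 0.2335 0.2335 0.2354
  0.2377 0.2395 0.2398 0.2409 0.2435]
 [0.0825 0.0807 0.0822 0.0822 0.0816 0.1505 0.1503 0.15   0.2017 0.2024
  0.2047 0.2059 0.2073 0.1497 0.1499 0.1503 0.0806 0.0819 0.0815 0.081
  0.0814 0.0803 0.082  0.0815 0.0818]
 [0.0799 0.079  0.0783 0.0783 0.0785 0.1431 0.1434 0.1433 0.202  0.2039
  0.205  0.2071 0.2077 0.1457 0.1433 0.1441 0.079  0.0773 0.0787 0.0776
  0.0781 0.0775 0.0774 0.0782 0.0779]
 [0.0745 0.0751 0.0741 0.0743 0.0747 0.0847 0.1382 0.1398 0.2036 0.2036
  0.2076 0.1984 0.1996 0.1405 0.1364 0.1383 0.0751 0.0741 0.074  0.0747
  0.0751 0.0739 0.0747 0.0746 0.0747]
 [0.0716 0.0712 0.0728 0.0709 0.0707 0.0846 0.1315 0.1345 0.1941 0.1958
  0.1983 0.1976 0.1991 0.1346 0.1316 0.1313 0.0718 0.073  0.0728 0.0716
  0.0711 0.072  0.0719 0.0727 0.0714]]
[0.5199 0.1312 0.073 ] [ 0.0002  0.0001 -1.    ] 0.0231377122159059
2796 (array([0.085, 0.09 , 0.095, 0.1  , 0.105, 0.11 , 0.115, 0.12 , 0.125,
       0.13 , 0.135, 0.14 , 0.145]), array([ 16, 151, 204, 221, 294, 293, 269, 268, 267, 265, 247, 191, 110])) -0.05608237539963642 -0.003138031319308919
[0.5841 0.1494 0.2555]
```

View pics/w5.png

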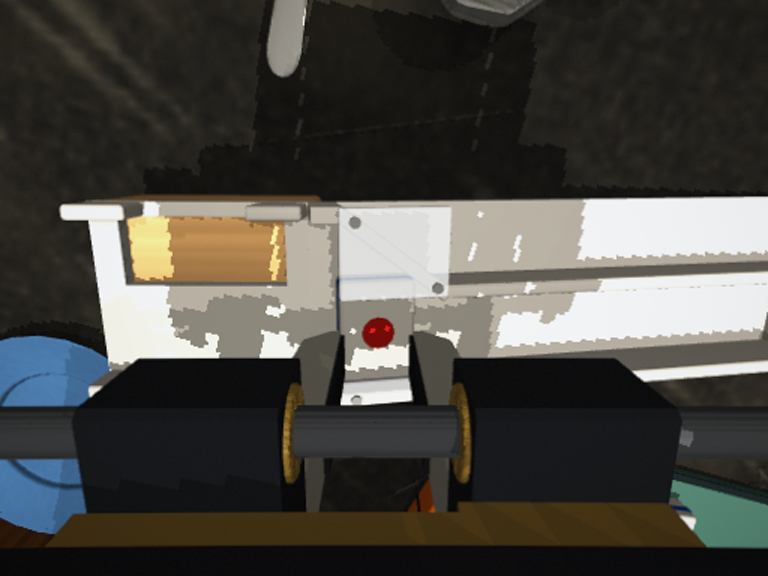

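Contrary to the stated tip offset, the fingertips at (320,340) and (435,340) end above the tablet. They closed to 23 mm without contact. I measure the real tip from the depth.

```bash
python3 -c "
from h import *
np.set_printoptions(precision=4,suppress=True,linewidth=150)
p,d,i=cam('wrist')
C=cloud(d,i);X,Y=inch_(C);s=robot.read_state();print(inch_(s['tool_pos']),s['tool_pos'],s['opening'])
k=(C[...,2]>.07)&(C[...,2]<.125)&(d<.19)
for z in np.arange(.07,.125,.004):
  for sg in (1,-1):
    q=k&(abs(C[...,2]-z)<.002)&(sg*(X+.0295)>0)&(Y>-.03)
    if q.sum(): print(round(z,3),sg,q.sum(),np.percentile(X[q],[2,98]),np.percentile(Y[q],[2,98]))
"
```

```text
(np.float64(-0.02962881894270781), np.float64(-0.004956722419099671)) [0.5199 0.1312 0.073 ] 0.0232594824503331
0.07 -1 127 [-0.0554 -0.0377] [-0.0298 -0.0236]
0.074 1 226 [-0.0293 -0.0159] [-0.0298 -0.0211]
0.074 -1 344 [-0.0489 -0.0299] [-0.0298 -0.0213]
0.078 1 145 [-0.0248 -0.0155] [-0.0296 -0.0213]
0.09 1 31 [-0.018  -0.0113] [-0.0137 -0.0049]
0.09 -1 30 [-0.0485 -0.0413] [-0.0134 -0.0038]
0.094 1 67 [-0.018  -0.0083] [-0.0135  0.0029]
0.094 -1 70 [-0.0515 -0.0412] [-0.0136  0.0026]
0.098 1 82 [-0.018  -0.0051] [-0.0136 -0.0063]
0.098 -1 80 [-0.0541 -0.0413] [-0.0137 -0.0059]
0.102 1 100 [-0.018  -0.0044] [-0.0135  0.0022]
0.102 -1 103 [-0.055  -0.0413] [-0.0136  0.0016]
0.106 1 103 [-0.018  -0.0044] [-0.0137 -0.0035]
0.106 -1 104 [-0.0549 -0.0413] [-0.0137 -0.0035]
0.11 1 113 [-0.018  -0.0039] [-0.0136  0.0025]
0.11 -1 111 [-0.0553 -0.0413] [-0.0137  0.0028]
0.114 1 120 [-0.018  -0.0041] [-0.0137 -0.0002]
0.114 -1 120 [-0.0552 -0.0413] [-0.0137 -0.0002]
0.118 1 108 [-0.018  -0.0067] [-0.0136 -0.0014]
0.118 -1 100 [-0.0529 -0.0413] [-0.0138 -0.0069]
0.122 1 97 [-0.018  -0.0075] [-0.0137 -0.0017]
0.122 -1 106 [-0.0517 -0.0413] [-0.0138 -0.0019]
```

The tips are actually at TCP z + 15 mm: the depth puts the lowest finger point at z 0.088 with TCP z 0.073. I use that from now on, then open, descend, grip lightly and check.

```bash
sed -i 's/ztip\/1e3+.017/ztip\/1e3-.0145/' h.py
python3 -m inch '{"travel":[[0,0,0],[0,0,0],[0,0,0],[0,0,0],[0,0,0.008],[0,0,0.016],[0,0,0.024],[0,0,0.032],[0,0,0.032]],"spin":[0,0,0,0,0,0,0,0,0]}' 0.46 4
python3 -m inch '{"travel":[[0,0,0],[0,0,0],[0,0,0],[0,0,0],[0,0,0],[0,0,0]],"spin":[0,0,0,0,0,0]}' 0.75 5
python3 -c "
from h import *
toc(-29,-5,55.5);toc(0,-5,58.5);toc(45,-4,58.5)"
```

```text
t: 8.43
tool_pos: [0.5179, 0.1308, 0.038]
orientation: [3.112, 0.433, -0.006]
force: [-1.2, -0.8, -0.8]
opening: 0.0503
gripper_force: 0.0
t: 8.93
tool_pos: [0.5203, 0.1313, 0.0413]
orientation: [-3.111, -0.433, -0.001]
force: [0.0, 1.2, 0.1]
opening: 0.0325
gripper_force: 4.9
travel [-0.0003 -0.0006  0.0003] spin 0.0 q6 1.45 t 8.9
travel [-0.0003 -0.0296 -0.0027] spin 0.0 q6 1.45 t 8.9
travel [-0.0013 -0.0746 -0.0027] spin 0.0 q6 1.45 t 8.9
```

```bash
python3 -m inch '{"travel":[[0,-0.004,-0.001],[0,-0.009,-0.002],[0,-0.014,-0.003],[0,-0.019,-0.004],[0,-0.024,-0.005],[0,-0.029,-0.0055],[0,-0.036,-0.006],[0,-0.043,-0.006],[0,-0.05,-0.006],[0,-0.05,-0.006]],"spin":[0,0,0,0,0,0,0,0,0,0]}'
python3 -m inch '{"travel":[[0,-0.008,0],[0,-0.016,0],[0,-0.024,0],[0,-0.024,0],[0,-0.024,0]],"spin":[0,0,0,0,0]}'
python3 -c "
from h import *
toc(45,-4,58.5)"
```

```text
t: 9.77
tool_pos: [0.5057, 0.1807, 0.0468]
orientation: [-3.111, -0.435, 0.0]
force: [1.5, 1.3, 1.1]
opening: 0.0326
gripper_force: 5.0
t: 10.18
tool_pos: [0.4994, 0.2029, 0.0468]
orientation: [3.111, 0.435, -0.0]
force: [1.6, 0.4, -0.9]
opening: 0.0321
gripper_force: 5.0
travel [-0.0008 -0.      0.0028] spin 0.001 q6 1.58 t 10.2
```

```bash
python3 -m inch '{"travel":[[0,0,0],[0,0,0],[0,0,0],[0,0,0],[0,0,0.003],[0,0,0.003]],"spin":[0,0,0,0,0,0]}' 0.46 15
python3 -m inch '{"travel":[[0,0,0],[0,0,0],[0,0,0],[0,0,0],[0,0,0],[0,0,0]],"spin":[0,0,0,0,0,0]}' 0.8 15
python3 -m inch '{"travel":[[0,0,-0.01],[0,0,-0.03],[0,0,-0.06],[0,0,-0.09],[0,0,-0.12],[0,0,-0.13],[0,0,-0.13],[0,0,-0.13]],"spin":[0,0,0,0,0,0,0,0]}'
python3 - <<'E'
from h import *
np.set_printoptions(precision=4,suppress=True)
p,d,i=cam('wrist');C=cloud(d,i);save(p,'w6.png',scale=1.5)
h=cv2.cvtColor(p,cv2.COLOR_RGB2HSV)
b=(h[...,0]>98)&(h[...,0]<118)&(h[...,1]>110)&(h[...,2]>60)&(C[...,1]>.15)&(C[...,0]<.5)&(C[...,2]<.03)
q=C[b][:,:2];print(b.sum(),q.min(0),q.max(0),cv2.minEnclosingCircle(q.astype(np.float32)))
r=q;A=np.c_[2*r,np.ones(len(r))]
p2,d2,i2=cam('top');C2=cloud(d2,i2);h=cv2.cvtColor(p2,cv2.COLOR_RGB2HSV)
b=(h[...,0]>98)&(h[...,0]<118)&(h[...,1]>110)&(C2[...,1]>.18)&(C2[...,1]<.4)&(C2[...,0]<.5)&(C2[...,0]>.3)
print('top',b.sum(),cv2.minEnclosingCircle(C2[b][:,:2].astype(np.float32)))
E
```

```text
t: 10.68
tool_pos: [0.4993, 0.2021, 0.0433]
orientation: [3.111, 0.433, -0.001]
force: [-0.2, 0.7, -0.1]
opening: 0.0507
gripper_force: 0.0
t: 11.18
tool_pos: [0.4997, 0.2024, 0.0439]
orientation: [-3.112, -0.433, -0.0]
force: [-0.2, 0.5, -0.1]
opening: 0.0319
gripper_force: 15.0
t: 11.85
tool_pos: [0.4998, 0.2024, 0.1739]
orientation: [-3.111, -0.433, -0.001]
force: [0.7, -0.5, -1.8]
opening: 0.0319
gripper_force: 15.0
3583 [0.3809 0.2376] [0.4543 0.3491] ((0.4074147045612335, 0.293332040309906), 0.061402421444654465)
top 0 ((0.0, 0.0), 0.0)
```

View pics/w6.png

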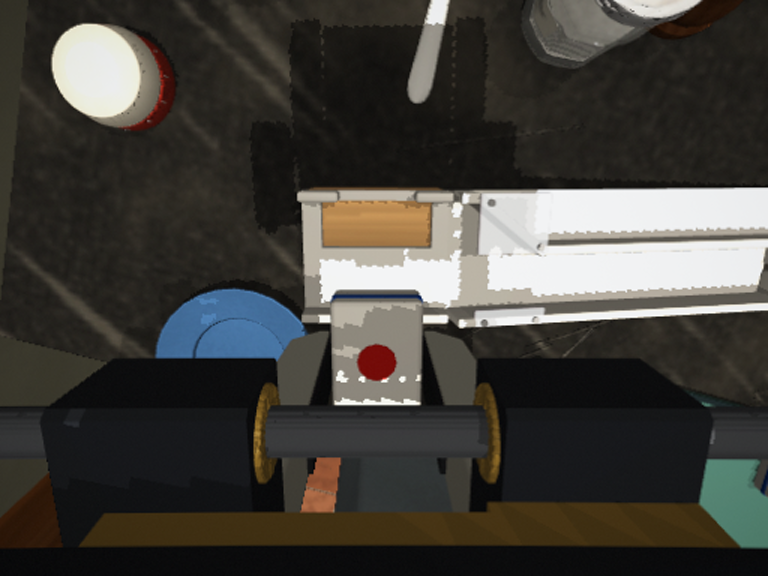

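The jammed tablet is held (dot at (377,363), gripping 32 mm). The saucer's arc is at (230,325), which puts its centre at about (0.391, 0.288).

```bash
python3 -c "
from h import *
to(.391,.288,.05,.277)"
```

```text
travel [-0.0798 -0.1121  0.1217] spin -0.0 q6 1.58 t 11.9
```

```bash
python3 -m inch '{"travel":[[-0.01,-0.014,0],[-0.03,-0.042,0],[-0.05,-0.07,0],[-0.07,-0.098,0.02],[-0.08,-0.112,0.05],[-0.08,-0.112,0.08],[-0.08,-0.112,0.1],[-0.08,-0.112,0.1],[-0.08,-0.112,0.1]],"spin":[0,0,0,0,0,0,0,0,0]}'
python3 - <<'E'
from h import *
np.set_printoptions(precision=4,suppress=True)
p,d,i=cam('wrist');C=cloud(d,i)
h=cv2.cvtColor(p,cv2.COLOR_RGB2HSV)
b=(h[...,0]>98)&(h[...,0]<118)&(h[...,1]>110)&(h[...,2]>60)&(C[...,1]>.15)&(C[...,0]<.5)&(C[...,2]<.03)&(C[...,2]>-.01)
q=C[b][:,:2];print(b.sum(),q.min(0),q.max(0),cv2.minEnclosingCircle(q.astype(np.float32)))
to(.391,.288,-.002,.277);to(.391,.288,.01,.277)
E
```

```text
t: 12.7
tool_pos: [0.3899, 0.287, 0.0714]
orientation: [3.109, 0.433, -0.009]
force: [0.8, 0.4, -0.2]
opening: 0.0319
gripper_force: 15.0
12579 [0.333  0.2151] [0.4539 0.3454] ((0.38884830474853516, 0.2803802490234375), 0.06563127040863037)
travel [-0.0004 -0.0004  0.0754] spin -0.0 q6 1.82 t 12.8
travel [-0.0004 -0.0004  0.0634] spin -0.0 q6 1.82 t 12.8
```

```bash
python3 -m inch '{"travel":[[0,0.002,0.015],[0,0.002,0.03],[0,0.002,0.045],[0,0.002,0.055],[0,0.002,0.062],[0,0.002,0.066],[0,0.002,0.07],[0,0.002,0.072],[0,0.002,0.074],[0,0.002,0.074]],"spin":[0,0,0,0,0,0,0,0,0,0]}'
python3 -m inch '{"travel":[[0,0,0],[0,0,0],[0,0,0.0]],"spin":[0,0,0]}' 0.55
python3 -m inch '{"travel":[[0,0,0],[0,0,-0.01],[0,0,-0.04],[0,0,-0.08],[0,0,-0.12],[0,0,-0.15],[0,0,-0.15]],"spin":[0,0,0,0,0,0,0]}'
python3 -c "
from h import *
p,d,i=cam('wrist');save(p,'w7.png',scale=1.3);print(robot.read_state()['opening'])
print(models.look_for('wrist','guide'))
np.save('w7.npy',cloud(d,i));np.save('w7p.npy',p);C=cloud(d,i)
h=cv2.cvtColor(p,cv2.COLOR_RGB2HSV).astype(int)
t=(C[...,0]<.46)&(C[...,1]>.2)&(C[...,1]<.36)&(h[...,1]<60)&(h[...,2]>120)&(C[...,2]>.01)&(C[...,2]<.04)
q=C[t];print(t.sum(),q.min(0),q.max(0),np.median(q,0),cv2.minAreaRect(q[:,:2].astype(np.float32)*1e3),np.percentile(q[:,2],[3,97]))
"
```

```text
t: 13.58
tool_pos: [0.3928, 0.2864, 0.0]
orientation: [-3.111, -0.433, -0.0]
force: [0.4, 0.5, -0.3]
opening: 0.0317
gripper_force: 15.0
t: 13.83
tool_pos: [0.3929, 0.2865, 0.0003]
orientation: [-3.111, -0.433, -0.001]
force: [-0.1, 0.6, -0.1]
opening: 0.0416
gripper_force: 0.0
t: 14.42
tool_pos: [0.3966, 0.2886, 0.1589]
orientation: [-3.107, -0.433, -0.019]
force: [1.3, 0.7, 0.8]
opening: 0.0419
gripper_force: 0.0
0.042086735302340604
[{'centre': [0.4264, 0.0629, 0.0301], 'p': 0.69}]
1131 [0.34289647 0.26569778 0.01481411] [0.41735012 0.31920057 0.02510763] [0.39394921 0.28648078 0.0227956 ] ((380.02716064453125, 298.3323669433594), (60.70677947998047, 60.7549934387207), 16.666820526123047) [0.02131919 0.02417903]
```

View pics/w7.png

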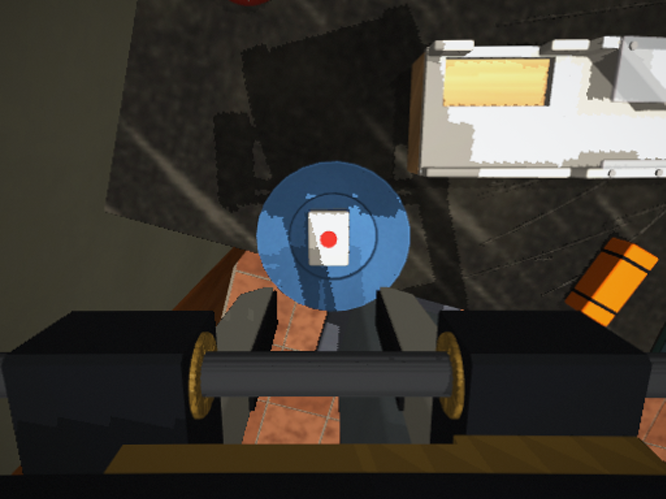

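The tablet lies flat on the saucer at (329,239), top at z 0.023. The guide is at (612,280) in this view. Next I look at it from closer.

```bash
python3 -c "
from h import *
to(.385,.075,.19,.277)"
python3 -m inch '{"travel":[[0,0.02,0],[0,0.06,-0.01],[-0.02,0.1,-0.02],[-0.05,0.14,-0.02],[-0.067,0.18,-0.02],[-0.067,0.205,-0.02],[-0.067,0.205,-0.02],[-0.067,0.205,-0.02],[-0.067,0.205,-0.02]],"spin":[0,0,0,0,0,0,0,0,0]}' 0.4
cat > g.py <<'E'
from h import *
np.set_printoptions(precision=4,suppress=True)
p,d,i=cam('wrist');C=cloud(d,i)
h=cv2.cvtColor(p,cv2.COLOR_RGB2HSV).astype(int)
k=(h[...,0]>5)&(h[...,0]<22)&(h[...,1]>150)&(h[...,2]>60)&(C[...,2]>.005)&(C[...,2]<.04)&(C[...,0]<.5)&(d>.1)
n,l,s,c=cv2.connectedComponentsWithStats(cv2.morphologyEx(k.astype(np.uint8),cv2.MORPH_CLOSE,np.ones((7,7))))
j=1+np.argmax(s[1:,4]);k&=(l==j)
q=C[k];zt=np.percentile(q[:,2],90);top=q[q[:,2]>zt-.004]
r=cv2.minAreaRect(top[:,:2].astype(np.float32)*1e3);b=cv2.boxPoints(r)
e=b[1]-b[0];f=b[2]-b[1]
if np.linalg.norm(f)>np.linalg.norm(e): e=f
print('guide',r,'ztop',zt,len(top),'yaw long',np.arctan2(e[1],e[0]))
save(p,sys.argv[1],scale=1.3)
E
python3 g.py w8.png; python3 -c "
from h import *
to(.385,.075,.19,.277)"
```

```text
travel [-0.0665  0.2015 -0.0376] spin -0.0 q6 1.82 t 14.5
t: 15.27
tool_pos: [0.3835, 0.0709, 0.1687]
orientation: [-3.111, -0.431, 0.003]
force: [0.5, -0.2, 0.2]
opening: 0.056
gripper_force: 0.0
guide ((419.8551940917969, 55.17121124267578), (26.026430130004883, 65.74566650390625), 76.69560241699219) ztop 0.026671856469463417 1554 yaw long -0.23220553
travel [ 0.0023 -0.0029 -0.0211] spin 0.0 q6 1.35 t 15.3
```

View pics/w8.png

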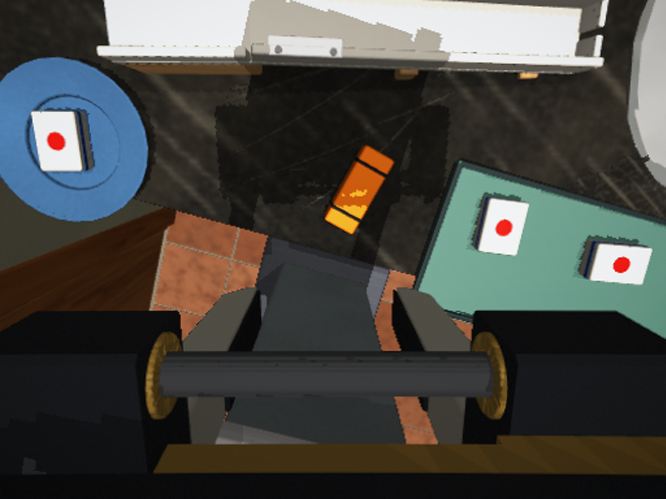

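The guide is found: 26 x 65.7 mm, centre (0.420, 0.055), long axis at yaw -0.23.

```bash
python3 -m inch '{"travel":[[0.01,0,0],[0.019,0.0,0],[0.029,0.025,0.02],[0.029,0.025,0.05],[0.029,0.025,0.08],[0.029,0.025,0.1],[0.029,0.025,0.1],[0.029,0.025,0.1]],"spin":[0.1,0.2,0.3,0.4,0.509,0.509,0.509,0.509]}' 0.4 25
python3 -c "
from h import *
to(.42,.0552,-.004,-.232)"
```

```text
t: 15.98
tool_pos: [0.4174, 0.0561, 0.0687]
orientation: [3.121, -0.359, -0.006]
force: [0.2, -0.3, 0.8]
opening: 0.0559
gripper_force: 0.0
travel [0.0027 0.0003 0.0727] spin 0.003 q6 1.81 t 16.0
```

```bash
python3 -m inch '{"travel":[[0.002,0,0.02],[0.002,0,0.04],[0.002,0,0.058],[0.002,0,0.068],[0.002,0,0.073],[0.002,0,0.073]],"spin":[0,0,0,0,0,0]}' 0.4 25
python3 -m inch '{"travel":[[0,0,0],[0,0,0],[0,0,0],[0,0,0],[0,0,0],[0,0,0]],"spin":[0,0,0,0,0,0]}' 0.9 25
python3 -m inch '{"travel":[[0,0,-0.01],[0,0,-0.04],[0,0,-0.08],[0,0,-0.12],[0,0,-0.15],[0,0,-0.15]],"spin":[0,0,0,0,0,0]}'
python3 -c "
from h import *
toc(45,-35.5,130,CH[2])"
```

```text
t: 16.48
tool_pos: [0.421, 0.0546, -0.0029]
orientation: [-3.121, 0.362, 0.0]
force: [-0.3, 0.6, 0.5]
opening: 0.056
gripper_force: 0.0
t: 16.98
tool_pos: [0.4214, 0.0542, -0.0026]
orientation: [-3.12, 0.364, -0.001]
force: [-0.8, 0.6, 3.3]
opening: 0.0258
gripper_force: 25.0
t: 17.48
tool_pos: [0.4251, 0.0542, 0.1551]
orientation: [-3.119, 0.364, -0.018]
force: [0.5, -0.0, 0.1]
opening: 0.0256
gripper_force: 25.0
travel [ 0.0649 -0.1768  0.0396] spin -2.08 q6 1.81 t 17.5
```

```bash
python3 -m inch '{"travel":[[0.01,-0.02,0],[0.02,-0.04,0],[0.03,-0.07,0],[0.04,-0.1,0],[0.05,-0.13,0],[0.06,-0.16,0],[0.065,-0.177,0],[0.065,-0.177,0],[0.065,-0.177,0],[0.065,-0.177,0]],"spin":[-0.1,-0.2,-0.32,-0.44,-0.56,-0.68,-0.8,-0.92,-1.04,-1.04]}'
python3 -m inch '{"travel":[[0,0,0],[0,0,0],[0,0,0],[0,0,0],[0,0,0],[0,0,0],[0,0,0],[0,0,0],[0,0,0],[0,0,0]],"spin":[-0.12,-0.24,-0.36,-0.48,-0.6,-0.72,-0.84,-0.96,-1.04,-1.04]}'
python3 -m inch '{"travel":[[0,0,0],[0,0,0]],"spin":[0,0]}'
cat > gc.py <<'E'
from h import *
np.set_printoptions(precision=4,suppress=True)
# guide top face relative to chute, from wrist cam
p,d,i=cam('wrist');C=cloud(d,i)
h=cv2.cvtColor(p,cv2.COLOR_RGB2HSV).astype(int)
X,Y=inch_(C)
s=robot.read_state();z=s['tool_pos'][2]+.0145-.012+.026
k=(h[...,0]>4)&(h[...,0]<24)&(h[...,1]>150)&(h[...,2]>50)&(d>.1)&(abs(C[...,2]-z)<.006)
q=np.stack([X[k],Y[k]],1).astype(np.float32)*1e3
print(k.sum(),'z exp',z,'z med',np.median(C[k][:,2]),cv2.minAreaRect(q),np.percentile(q,[1,99],axis=0))
toc(45,-35.5,130,CH[2])
save(p,sys.argv[1],scale=1.3)
E
python3 gc.py w9.png
```

```text
t: 18.32
tool_pos: [0.5244, 0.2118, 0.1464]
orientation: [-2.885, -1.244, 0.002]
force: [-0.2, -0.3, -0.4]
opening: 0.0258
gripper_force: 25.0
t: 19.15
tool_pos: [0.5246, 0.2111, 0.1469]
orientation: [-1.894, -2.506, 0.0]
force: [-0.8, 0.4, -0.3]
opening: 0.0259
gripper_force: 25.0
t: 19.32
tool_pos: [0.5248, 0.2113, 0.1469]
orientation: [-1.9, -2.502, 0.0]
force: [-0.2, -0.3, -1.0]
opening: 0.0257
gripper_force: 25.0
4107 z exp 0.17540836700322196 z med 0.17515432657397842 ((55.089786529541016, -30.908781051635742), (26.089553833007812, 46.88638687133789), 89.08122253417969) [[ 32.5331 -43.2644]
 [ 78.2638 -18.2419]]
travel [-0.0012  0.004   0.0314] spin -0.004 q6 0.02 t 19.4
```

View pics/w9.png

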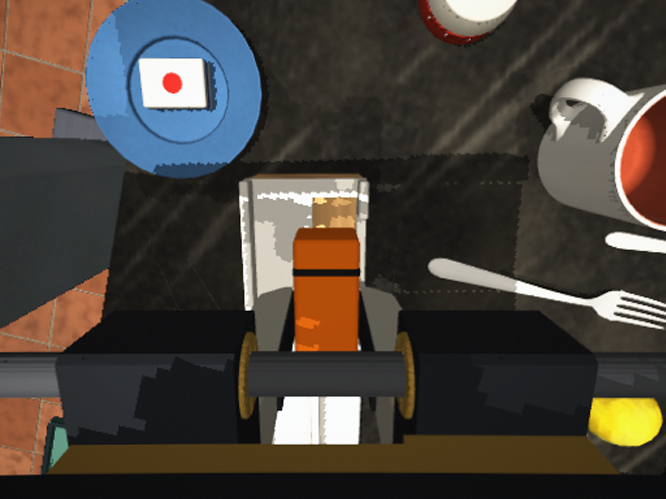

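The guide is held along the chute (top end at (326,235)), about 4.6 mm short in Y. I shift and lower it to 12 mm above the walls, then re-measure the head and guide in the same view.

```bash
python3 -m inch '{"travel":[[0,0.002,0.01],[0,0.0045,0.025],[-0.0005,0.0045,0.04],[-0.0005,0.0045,0.055],[-0.0005,0.0045,0.064],[-0.0005,0.0045,0.064],[-0.0005,0.0045,0.064]],"spin":[0,0,0,0,0,0,0]}'
cat >> gc.py <<'E'
def prof(sel,A,lo,hi,st):
    for a in np.arange(lo,hi,st):
        w=sel&(A>=a)&(A<a+st)&(d>.1)
        if w.sum(): print(f'{a*1e3:.0f}:{np.median(C[w][:,2])*1e3:.1f}',end=' ')
    print()
print('across');prof((X>.081)&(X<.09),Y,-.065,.03,.001)
print('far wall x');prof((Y>-.055)&(Y<-.052),X,.05,.1,.002)
print('head end');prof((Y>-.015)&(Y<.01),X,.075,.1,.002)
E
python3 gc.py w10.png
```

```text
t: 19.95
tool_pos: [0.5288, 0.2121, 0.0822]
orientation: [-1.894, -2.506, 0.002]
force: [0.2, 0.6, -0.3]
opening: 0.0258
gripper_force: 25.0
4122 z exp 0.11169333697316458 z med 0.11040874945371978 ((54.80336380004883, -35.04539108276367), (25.967470169067383, 47.182823181152344), 88.98193359375) [[ 32.3543 -47.464 ]
 [ 77.8683 -22.3093]]
travel [-0.0008 -0.0009 -0.0323] spin -0.0 q6 0.01 t 20.0
across
-65:-0.0 -64:-0.9 -63:0.3 -62:-0.9 -61:-0.0 -60:-0.3 -59:-0.7 -58:33.3 -57:69.3 -56:69.5 -55:70.1 -54:69.6 -53:69.4 -52:67.2 -51:52.0 -50:51.7 -49:52.0 -48:51.7 -47:52.0 -46:51.8 -45:51.8 -44:51.8 -43:51.8 -42:52.1 -41:51.7 -40:51.6 -39:51.8 -38:52.0 -37:51.9 -36:51.7 -35:51.9 -34:52.1 -33:52.0 -32:51.9 -31:51.7 -30:51.7 -29:51.8 -28:52.0 -27:51.9 -26:51.9 -25:51.9 -24:51.9 -23:51.7 -22:51.7 -21:51.9 -20:52.1 -19:51.8 -18:51.8 -17:51.7 -16:51.8 -15:51.7 -14:51.6 -13:51.7 -12:52.1 -11:51.9 -10:52.1 -9:51.7 -8:51.5 -7:51.6 -6:52.3 -5:51.6 -4:52.2 -3:51.6 -2:51.7 -1:51.6 0:52.0 1:52.0 2:52.0 3:51.5 4:51.7 5:51.7 6:51.8 7:52.0 8:52.0 9:51.9 10:51.9 11:51.7 12:51.9 13:52.0 14:52.0 15:52.2 16:51.9 17:60.3 18:68.3 19:69.8 20:70.1 21:69.9 22:69.9 23:69.2 26:0.0 27:-0.5 28:-0.1 29:-0.8 
far wall x
50:51.5 52:51.9 54:132.8 56:51.9 58:51.6 60:51.5 62:51.9 68:69.8 70:69.7 72:69.7 74:69.8 76:69.6 78:69.8 80:69.9 82:69.5 84:69.6 86:70.0 88:69.6 90:46.7 92:-0.3 94:-0.9 96:0.3 98:-0.1 
head end
75:51.8 77:51.9 79:51.8 81:51.8 83:51.9 85:51.7 87:51.7 89:51.8 91:25.2 93:-0.1 95:-0.2 97:-0.1 99:-0.2
```

```bash
python3 -m inch '{"travel":[[-0.0007,0.0012,0],[-0.0007,0.0012,0.008],[-0.0007,0.0012,0.016],[-0.0007,0.0012,0.022],[-0.0007,0.0012,0.027],[-0.0007,0.0012,0.031],[-0.0007,0.0012,0.034],[-0.0007,0.0012,0.036],[-0.0007,0.0012,0.037],[-0.0007,0.0012,0.037]],"spin":[-0.01,-0.01,-0.01,-0.01,-0.01,-0.01,-0.01,-0.01,-0.01,-0.01]}'
python3 -m inch '{"travel":[[0,0,0.001],[0,0,0.002],[0,0,0.003],[0,0,0.004],[0,0,0.004]],"spin":[0,0,0,0,0]}'
python3 gc.py w11.png | head -2
```

```text
t: 20.83
tool_pos: [0.5307, 0.2119, 0.0458]
orientation: [-1.881, -2.516, 0.0]
force: [0.7, 0.2, -1.0]
opening: 0.0259
gripper_force: 25.0
t: 21.25
tool_pos: [0.5306, 0.2119, 0.0417]
orientation: [-1.881, -2.516, 0.0]
force: [0.3, 0.1, -1.1]
opening: 0.0257
gripper_force: 25.0
4202 z exp 0.07029583917167839 z med 0.06990568189482177 ((54.05926513671875, -36.44169616699219), (46.88193893432617, 26.31705665588379), 0.5215402841567993) [[ 31.6189 -48.9883]
 [ 77.2479 -23.59  ]]
```

```bash
python3 -m inch '{"travel":[[0,0,0.001],[0,0,0.001],[0,0,0.001]],"spin":[0,0,0]}'
python3 -m inch '{"travel":[[0,0,0],[0,0,0],[0,0,0],[0,0,0],[0,0,-0.02],[0,0,-0.04],[0,0,-0.05],[0,0,-0.05],[0,0,-0.05]],"spin":[0,0,0,0,0,0,0,0,0]}' 0.55
python3 -m inch '{"travel":[[0,0,0],[0,0,0],[0,0,0],[0,0,0],[0,0,0],[0,0,0]],"spin":[0,0,0,0,0,0]}' 1
python3 -c "
from h import *
p,d,i=cam('wrist');C=cloud(d,i);X,Y=inch_(C);h=cv2.cvtColor(p,cv2.COLOR_RGB2HSV).astype(int)
k=(h[...,0]>4)&(h[...,0]<24)&(h[...,1]>150)&(d>.08)&(Y<-.01)&(X>0)&(X<.1)&(C[...,2]<.09)
print(k.sum(),np.percentile(C[k][:,2],[5,50,95]));toc(50,-36,71,CH[2]);print(robot.read_state()['opening'])"
```

```text
t: 21.55
tool_pos: [0.5312, 0.212, 0.0415]
orientation: [1.881, 2.516, 0.001]
force: [0.0, -0.9, 3.5]
opening: 0.0255
gripper_force: 25.0
t: 22.3
tool_pos: [0.5312, 0.2121, 0.0912]
orientation: [1.88, 2.516, 0.002]
force: [0.1, -0.4, -0.3]
opening: 0.0418
gripper_force: 0.0
t: 22.8
tool_pos: [0.5305, 0.2119, 0.0906]
orientation: [-1.881, -2.516, 0.001]
force: [-0.2, -0.1, -0.0]
opening: 0.0065
gripper_force: 0.0
2618 [0.06081969 0.0696631  0.07083295]
travel [ 0.0049 -0.0012  0.0342] spin 0.01 q6 0.0 t 22.9
0.002721332470849321
```

```bash
python3 -m inch '{"travel":[[0,-0.001,0.015],[0,-0.001,0.028],[0,-0.001,0.032],[0,-0.001,0.034],[0,-0.001,0.035],[0,-0.001,0.036],[0,-0.001,0.037],[0,-0.001,0.037]],"spin":[0,0,0,0,0,0,0,0]}'
```

```text
t: 23.52
tool_pos: [0.53, 0.2117, 0.0543]
orientation: [1.881, 2.516, 0.001]
force: [0.6, -0.1, -0.2]
opening: 0.0005
gripper_force: 0.0
```

```bash
python3 -m inch '{"travel":[[0,0,-0.02],[0,0,-0.06],[0,0,-0.1],[0,0,-0.12],[0,0,-0.12]],"spin":[0,0,0,0,0]}' 0.4
python3 -c "
from h import *
np.set_printoptions(precision=4,suppress=True)
p,d,i=cam('wrist');C=cloud(d,i);X,Y=inch_(C);h=cv2.cvtColor(p,cv2.COLOR_RGB2HSV).astype(int)
k=(h[...,0]>4)&(h[...,0]<24)&(h[...,1]>150)&(d>.08)&(Y<-.01)&(X>0)&(X<.1)&(C[...,2]<.09)&(C[...,2]>.066)
q=np.stack([X[k],Y[k]],1).astype(np.float32)*1e3
print(k.sum(),np.percentile(C[k][:,2],[5,50,95]),cv2.minAreaRect(q),np.percentile(q,[1,99],axis=0))
to(.40,-.10,.19,0)"
```

```text
t: 23.93
tool_pos: [0.5335, 0.2128, 0.1816]
orientation: [1.877, 2.511, 0.014]
force: [0.5, -0.3, 0.8]
opening: 0.0293
gripper_force: 0.0
2578 [0.0681 0.07   0.0845] ((55.222755432128906, -148.307861328125), (66.42230224609375, 253.60496520996094), 5.354933261871338) [[  13.4413 -269.7302]
 [  97.3992  -23.9884]]
travel [-0.2622 -0.2153 -0.0117] spin 1.858 q6 0.0 t 24.0
```

The guide is seated: its top is level at z 0.070 and I felt floor contact. Next I go to the tray.

```bash
python3 -m inch '{"travel":[[-0.02,-0.02,-0.01],[-0.05,-0.04,-0.01],[-0.08,-0.07,-0.01],[-0.11,-0.1,-0.01],[-0.14,-0.12,-0.01],[-0.17,-0.14,-0.01],[-0.2,-0.16,-0.01],[-0.23,-0.19,-0.01],[-0.262,-0.215,-0.01],[-0.262,-0.215,-0.01]],"spin":[0.12,0.24,0.36,0.48,0.6,0.72,0.84,0.96,1.08,1.08]}' 0.3
python3 -m inch '{"travel":[[0,0,0],[0,0,0],[0,0,0],[0,0,0],[0,0,0],[0,0,0],[0,0,0],[0,0,0],[0,0,0],[0,0,0]],"spin":[0.12,0.24,0.36,0.48,0.6,0.72,0.778,0.778,0.778,0.778]}' 0.3
cat > tb.py <<'E'
from h import *
np.set_printoptions(precision=4,suppress=True)
p,d,i=cam('wrist');C=cloud(d,i)
h=cv2.cvtColor(p,cv2.COLOR_RGB2HSV).astype(int)
k=(C[...,2]>.016)&(C[...,2]<.026)&(C[...,0]<.47)&(C[...,0]>.32)&(C[...,1]<-.01)&(C[...,1]>-.43)&(d>.1)&~((h[...,1]>60)&(h[...,2]<110)&(h[...,0]<40))
n,l,s,c=cv2.connectedComponentsWithStats(k.astype(np.uint8))
for j in range(1,n):
    if s[j,4]<120: continue
    q=C[l==j];r=cv2.minAreaRect(q[:,:2].astype(np.float32)*1e3);b=cv2.boxPoints(r)
    e=b[1]-b[0];f=b[2]-b[1]
    if np.linalg.norm(f)>np.linalg.norm(e): e=f
    be=np.arctan2(e[1],e[0]);yw=(be+np.pi/2+1.0)%np.pi-1.0
    print(s[j,4],'c',np.round(r[0],1),'size',np.round(r[1],1),'z',np.median(q[:,2]),'tool yaw',round(yw,3),'or',round(yw-np.pi,3), 'hue',np.median(p[l==j],0))
    to(r[0][0]/1e3,r[0][1]/1e3,-.005,yw)
save(p,sys.argv[1],scale=1.3)
E
python3 tb.py w12.png
```

```text
t: 24.82
tool_pos: [0.3946, -0.1063, 0.1826]
orientation: [2.914, 1.17, -0.005]
force: [0.5, 0.5, 0.2]
opening: 0.0649
gripper_force: 0.0
t: 25.65
tool_pos: [0.3975, -0.1002, 0.1833]
orientation: [-3.141, -0.004, 0.002]
force: [0.7, 0.0, -0.8]
opening: 0.0647
gripper_force: 0.0
1210 c [422.8 -66. ] size [44.  32.1] z 0.020766855836472937 tool yaw 1.717 or -1.424 hue [194. 187. 173.]
travel [ 0.0253 -0.0342  0.1884] spin -1.715 q6 1.2 t 25.7
1212 c [ 419.9 -169. ] size [32.  43.8] z 0.020796002937526765 tool yaw 0.186 or -2.956 hue [204. 189. 175.]
travel [0.0222 0.0688 0.1884] spin -0.183 q6 1.2 t 25.7
```

View pics/w12.png

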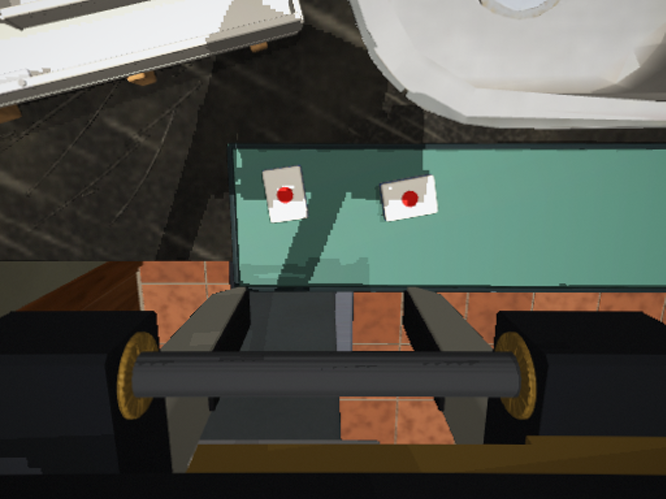

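The tray view shows two white tablets, at (285,195) and (410,198), and nothing yellow. I take the right one first.

```bash
python3 -m inch '{"travel":[[0.01,0.03,0],[0.022,0.0688,0.02],[0.022,0.0688,0.06],[0.022,0.0688,0.1],[0.022,0.0688,0.12],[0.022,0.0688,0.12],[0.022,0.0688,0.12]],"spin":[-0.09,-0.183,-0.183,-0.183,-0.183,-0.183,-0.183]}' 0.3 12
python3 -c "
from h import *
to(.4199,-.169,-.0075,.186)"
```

```text
t: 26.28
tool_pos: [0.4186, -0.1687, 0.0631]
orientation: [-3.127, -0.288, 0.004]
force: [0.1, 0.2, 0.4]
opening: 0.0649
gripper_force: 0.0
travel [0.0012 0.0005 0.0706] spin -0.002 q6 0.89 t 26.3
```

```bash
python3 -m inch '{"travel":[[0.001,0.0005,0.02],[0.001,0.0005,0.04],[0.001,0.0005,0.055],[0.001,0.0005,0.065],[0.001,0.0005,0.07],[0.001,0.0005,0.07]],"spin":[0,0,0,0,0,0]}'
python3 -m inch '{"travel":[[0,0,0],[0,0,0],[0,0,0],[0,0,0],[0,0,0]],"spin":[0,0,0,0,0]}' 0.7 15
python3 -m inch '{"travel":[[0,0,-0.01],[0,0,-0.04],[0,0,-0.08],[0,0,-0.12],[0,0,-0.15],[0,0,-0.15]],"spin":[0,0,0,0,0,0]}'
python3 -c "
from h import *
toc(45,-1,125)"
```

```text
t: 26.78
tool_pos: [0.4213, -0.1698, -0.0055]
orientation: [3.128, 0.288, 0.001]
force: [0.8, 0.3, -0.0]
opening: 0.0651
gripper_force: 0.0
t: 27.2
tool_pos: [0.4215, -0.17, -0.0052]
orientation: [3.128, 0.287, 0.002]
force: [-1.4, 0.1, 5.4]
opening: 0.0438
gripper_force: 15.0
t: 27.7
tool_pos: [0.4246, -0.1717, 0.1524]
orientation: [3.122, 0.286, 0.016]
force: [0.1, -0.4, 0.7]
opening: 0.0439
gripper_force: 15.0
travel [ 0.1379 -0.3544  0.0419] spin -0.094 q6 0.89 t 27.7
```

```bash
python3 -m inch '{"travel":[[0.01,-0.02,0],[0.03,-0.06,0],[0.045,-0.1,0],[0.06,-0.14,0],[0.075,-0.18,0],[0.09,-0.22,0],[0.105,-0.26,0],[0.12,-0.3,0],[0.135,-0.34,0],[0.137,-0.354,0]],"spin":[0,-0.02,-0.04,-0.06,-0.08,-0.094,-0.094,-0.094,-0.094,-0.094]}'
python3 -m inch '{"travel":[[0,0,0.01],[0,0,0.03],[0,0,0.05],[0,0,0.06],[0,0,0.06]],"spin":[0,0,0,0,0]}'
python3 - <<'E'
from h import *
np.set_printoptions(precision=4,suppress=True)
p,d,i=cam('wrist');C=cloud(d,i);X,Y=inch_(C);h=cv2.cvtColor(p,cv2.COLOR_RGB2HSV).astype(int)
z=robot.read_state()['tool_pos'][2]+.026
k=(abs(C[...,2]-z)<.008)&(abs(X-.045)<.0215)&(abs(Y)<.035)
q=np.stack([X[k],Y[k]],1)*1e3;print(k.sum(),z,np.median(C[k][:,2]),np.percentile(q,[1,50,99],axis=0));
red=k&(p[...,0]>130)&(p[...,1]<70);print('dot',X[red].mean(),Y[red].mean())
toc(45,0,59)
E
```

```text
t: 28.53
tool_pos: [0.491, 0.2072, 0.144]
orientation: [-3.11, -0.436, -0.001]
force: [1.1, -0.7, -0.9]
opening: 0.0437
gripper_force: 15.0
t: 28.95
tool_pos: [0.4886, 0.202, 0.0806]
orientation: [3.111, 0.433, -0.009]
force: [-0.7, 0.5, -1.2]
opening: 0.0442
gripper_force: 15.0
4723 0.10845340282918253 0.10656476747860304 [[25.0085 -9.278 ]
 [45.2618  4.6869]
 [66.0981 21.5176]]
dot 0.04734666633064392 0.008101921013495146
travel [0.0047 0.0021 0.038 ] spin -0.0 q6 1.59 t 29.0
```

```bash
python3 -m inch '{"travel":[[0.004,0.001,0],[0.0068,0.002,0.004],[0.0068,0.002,0.012],[0.0068,0.002,0.02],[0.0068,0.002,0.027],[0.0068,0.002,0.032],[0.0068,0.002,0.035],[0.0068,0.002,0.035],[0.0068,0.002,0.035]],"spin":[0,0,0,0,0,0,0,0,0]}'
python3 - <<'E'
from h import *
np.set_printoptions(precision=4,suppress=True)
p,d,i=cam('wrist');C=cloud(d,i);X,Y=inch_(C)
z=robot.read_state()['tool_pos'][2]+.026
k=(abs(C[...,2]-z)<.005)&(abs(X-.045)<.0215)&(Y>-.02)&(Y<.018)
q=np.stack([X[k],Y[k]],1)*1e3;print(k.sum(),z,np.median(C[k][:,2]),np.percentile(q,[1,50,99],axis=0));
red=k&(p[...,0]>130)&(p[...,1]<70);print('dot',X[red].mean(),Y[red].mean())
toc(45,0,59)
save(p,'w13.png',scale=1.3)
E
```

```text
t: 29.75
tool_pos: [0.498, 0.2033, 0.0487]
orientation: [3.111, 0.434, -0.001]
force: [0.6, 0.4, -0.1]
opening: 0.0437
gripper_force: 15.0
4700 0.07501621756833121 0.07461683555639936 [[ 23.8931 -18.441 ]
 [ 44.9563  -4.2037]
 [ 66.1205  12.2675]]
dot 0.045956780615353375 -0.0025708852616563777
travel [-0.0039  0.0007  0.0045] spin 0.0 q6 1.59 t 29.8
```

View pics/w13.png

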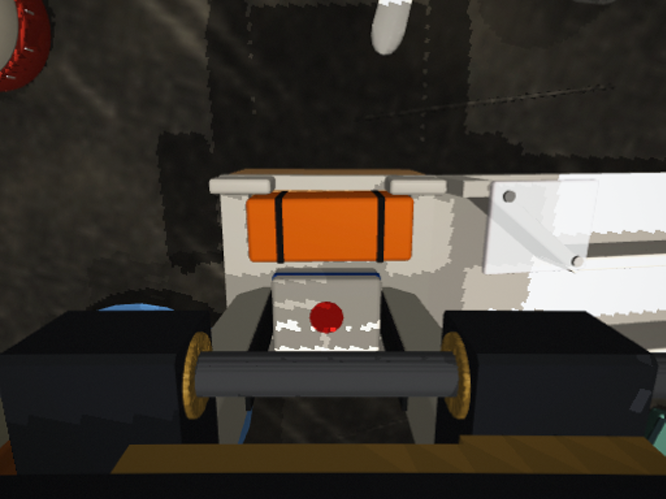

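The guide is seated at (330,228). The tablet, held at (327,315), hovers 4 mm over the channel at Y -2.5. That was my last picture, so I work from numbers from here on. I centre, lower and release.

```bash
python3 -m inch '{"travel":[[-0.0025,0.0005,0],[-0.0025,0.0005,0.002],[-0.0025,0.0005,0.0035],[-0.0025,0.0005,0.004],[-0.0025,0.0005,0.004]],"spin":[0,0,0,0,0]}'
python3 -m inch '{"travel":[[0,0,0],[0,0,0],[0,0,0],[0,0,0]],"spin":[0,0,0,0]}' 0.4
cat > ht.py <<'E'
from h import *
np.set_printoptions(precision=4,suppress=True)
s=robot.read_state();p,d,i=cam('wrist');C=cloud(d,i);X,Y=inch_(C)
k=(C[...,2]>.064)&(C[...,2]<.075)&(abs(X-.04)<.06)&(Y>-.0195)&(Y<.017)&(d>.1)
f=(abs(Y)<.0195)
q=np.stack([X[k],Y[k]],1)*1e3
if k.sum()>50: print(k.sum(),np.median(C[k][:,2]),np.percentile(q,[1,50,99],axis=0),cv2.minAreaRect(q.astype(np.float32)))
red=(p[...,0]>130)&(p[...,1]<70)&(p[...,2]<70)&(abs(Y)<.03)&(X>-.25)&(X<.1)
if red.sum(): print('dot',np.median(X[red]),np.median(Y[red]),np.median(C[red],0)[2],red.sum())
h=cv2.cvtColor(p,cv2.COLOR_RGB2HSV).astype(int)
g=(h[...,0]>4)&(h[...,0]<24)&(h[...,1]>170)&(Y<-.02)&(Y>-.055)&(X>.01)&(X<.08)&(d>.08)&(C[...,2]<.08)
if g.sum(): print('guide z',np.percentile(C[g][:,2],[10,50,90]))
E
python3 ht.py; python3 -c "
from h import *
toc(75,0,60)"
```

```text
t: 30.22
tool_pos: [0.4958, 0.2021, 0.0447]
orientation: [3.112, 0.433, -0.0]
force: [-0.0, -0.1, 0.3]
opening: 0.0437
gripper_force: 15.0
t: 30.55
tool_pos: [0.496, 0.2021, 0.045]
orientation: [-3.112, -0.433, -0.0]
force: [0.2, -0.7, 0.9]
opening: 0.0554
gripper_force: 0.0
5374 0.06979074753303324 [[  8.9837 -16.0578]
 [ 45.4443  -2.9786]
 [ 81.4405  15.1617]] ((45.485801696777344, -0.24838829040527344), (32.64533233642578, 83.18441009521484), 89.59819030761719)
dot 0.045454211608493486 -0.004850737942254142 0.07018969582410786 145
guide z [0.0684 0.0697 0.0706]
travel [-0.0014 -0.0298 -0.0005] spin 0.0 q6 1.59 t 30.6
```

```bash
python3 -m inch '{"travel":[[0,0,-0.02],[0,0,-0.04],[0,-0.02,-0.05],[-0.001,-0.042,-0.05],[-0.001,-0.042,-0.05],[-0.001,-0.042,-0.05],[-0.001,-0.042,-0.05],[-0.001,-0.042,-0.05]],"spin":[0,0,0,0,0,0,0,0]}' 1
python3 ht.py;python3 -c "
from h import *
toc(88,1,58);print(robot.read_state()['opening'])"
```

```text
t: 31.27
tool_pos: [0.4834, 0.2416, 0.0944]
orientation: [3.111, 0.433, -0.001]
force: [0.3, -0.0, 0.3]
opening: 0.0071
gripper_force: 0.0
2965 0.06980231477650525 [[ 24.2321 -15.9811]
 [ 45.3913  -1.6623]
 [ 67.0794  15.4578]] ((23.990936279296875, -0.24052047729492188), (32.4077033996582, 86.89928436279297), 89.78495025634766)
dot 0.04624885426516165 -0.004470348812038577 0.07016706185845627 123
guide z [0.0684 0.0697 0.0706]
travel [-0.001  -0.0015  0.0509] spin -0.0 q6 1.66 t 31.3
0.0034412277988237366
```

```bash
python3 -m inch '{"travel":[[-0.001,-0.001,0.015],[-0.001,-0.001,0.03],[-0.001,-0.001,0.042],[-0.001,-0.001,0.05],[-0.001,-0.001,0.05],[-0.001,-0.001,0.05]],"spin":[0,0,0,0,0,0]}'
python3 -m inch '{"travel":[[0,0.005,0],[0,0.011,0],[0,0.017,0],[0,0.023,0],[0,0.029,0],[0,0.035,0],[0,0.041,0],[0,0.047,0],[0,0.053,0],[0,0.058,0]],"spin":[0,0,0,0,0,0,0,0,0,0]}'
python3 -m inch '{"travel":[[0,0.005,0],[0,0.01,0],[0,0.01,0],[0,0.01,0],[0,0.01,-0.02],[0,0.01,-0.06],[0,0.01,-0.1],[0,0.01,-0.1]],"spin":[0,0,0,0,0,0,0,0]}'
python3 ht.py
```

```text
t: 31.82
tool_pos: [0.4819, 0.2426, 0.0444]
orientation: [3.111, 0.433, -0.002]
force: [-0.2, -0.9, -0.4]
opening: 0.0002
gripper_force: 0.0
t: 32.65
tool_pos: [0.4983, 0.1864, 0.0449]
orientation: [3.112, 0.433, -0.0]
force: [0.2, -0.2, 0.1]
opening: 0.0008
gripper_force: 0.0
t: 33.32
tool_pos: [0.5056, 0.1791, 0.1541]
orientation: [-3.11, -0.434, -0.02]
force: [0.5, 0.0, 1.8]
opening: 0.0005
gripper_force: 0.0
dot -0.21611683708741397 -0.0006390314890910565 0.030802744841506316 128
guide z [0.0686 0.0697 0.0706]
```

The first tablet is in the lane at the stop (X -216, Y -0.6). I go back for the second.

```bash
python3 -c "
from h import *
to(.395,-.06,.18,.277)"
python3 -m inch '{"travel":[[-0.02,0.03,-0.02],[-0.05,0.06,-0.026],[-0.08,0.09,-0.026],[-0.1,0.12,-0.026],[-0.12,0.15,-0.026],[-0.14,0.18,-0.026],[-0.16,0.2,-0.026],[-0.172,0.199,-0.026],[-0.172,0.199,-0.026],[-0.172,0.199,-0.026]],"spin":[0,0,0,0,0,0,0,0,0,0]}' 0.44
python3 tb.py w14.png
```

```text
travel [-0.1706  0.1997 -0.0293] spin 0.0 q6 1.54 t 33.4
t: 34.2
tool_pos: [0.3895, -0.0608, 0.1702]
orientation: [-3.111, -0.431, 0.0]
force: [-0.0, 0.9, 0.0]
opening: 0.0519
gripper_force: 0.0
1315 c [422.8 -66. ] size [44.1 32.2] z 0.020746508836782838 tool yaw 1.715 or -1.426 hue [230. 226. 211.]
travel [0.03   0.0143 0.1754] spin -1.439 q6 1.01 t 34.2
```

```bash
python3 -m inch '{"travel":[[0.01,0.005,0],[0.02,0.01,0],[0.03,0.0143,0],[0.03,0.0143,0],[0.03,0.0143,0],[0.03,0.0143,0],[0.03,0.0143,0],[0.03,0.0143,0],[0.03,0.0143,0.02],[0.03,0.0143,0.04]],"spin":[-0.12,-0.24,-0.36,-0.48,-0.6,-0.72,-0.84,-0.96,-1.08,-1.2]}' 0.44 15
python3 -m inch '{"travel":[[0,0,0.02],[0,0,0.05],[0,0,0.07],[0,0,0.07],[0,0,0.07]],"spin":[-0.12,-0.239,-0.239,-0.239,-0.239]}'
python3 -c "
from h import *
to(.4228,-.066,0,1.715)
p,d,i=cam('wrist');C=cloud(d,i)
k=(abs(C[...,1]+.04)<.012)&(d>.1)
for a in np.arange(.43,.48,.002):
    w=k&(C[...,0]>=a)&(C[...,0]<a+.002)
    if w.sum(): print(round(a,3),round(np.median(C[w][:,2])*1e3,1),end=' | ')"
```

```text
t: 35.08
tool_pos: [0.4244, -0.0656, 0.1313]
orientation: [2.313, 2.122, 0.003]
force: [1.4, -1.3, -0.8]
opening: 0.0521
gripper_force: 0.0
t: 35.5
tool_pos: [0.4217, -0.0652, 0.0598]
orientation: [-2.052, -2.375, 0.002]
force: [0.0, -0.0, 0.4]
opening: 0.0522
gripper_force: 0.0
travel [-0.0009  0.0009  0.0598] spin 0.001 q6 -0.42 t 35.5
0.43 3.1 | 0.432 3.0 | 0.434 3.2 | 0.436 3.1 | 0.438 3.2 | 0.44 3.1 | 0.442 2.7 | 0.444 2.9 | 0.446 3.1 | 0.448 3.5 | 0.45 91.8 | 0.452 101.7 | 0.454 102.2 | 0.456 103.4 | 0.458 97.3 | 0.46 8.6 | 0.462 8.3 | 0.464 7.2 | 0.466 -0.2 | 0.468 -0.2 | 0.47 -0.4 | 0.472 -0.2 | 0.474 -0.2 | 0.476 -0.1 | 0.478 -0.2 |
```

```bash
python3 -m inch '{"travel":[[-0.001,0.001,0.02],[-0.001,0.001,0.04],[-0.001,0.001,0.052],[-0.001,0.001,0.058],[-0.001,0.001,0.061],[-0.001,0.001,0.061]],"spin":[0,0,0,0,0,0]}'
python3 -m inch '{"travel":[[0,0,0],[0,0,0],[0,0,0],[0,0,0],[0,0,0]],"spin":[0,0,0,0,0]}' 0.7 15
python3 -m inch '{"travel":[[0,0,-0.01],[0,0,-0.04],[0,0,-0.08],[0,0,-0.12],[0,0,-0.15],[0,0,-0.15]],"spin":[0,0,0,0,0,0]}'
python3 -c "
from h import *
toc(45,0,125)"
```

```text
t: 36.05
tool_pos: [0.4246, -0.0674, 0.0008]
orientation: [2.054, 2.376, 0.001]
force: [-0.3, -0.4, 0.5]
opening: 0.0521
gripper_force: 0.0
t: 36.47
tool_pos: [0.4249, -0.0676, 0.0012]
orientation: [2.053, 2.375, 0.002]
force: [-0.2, -0.2, 6.7]
opening: 0.0436
gripper_force: 15.0
t: 36.97
tool_pos: [0.4277, -0.0684, 0.1582]
orientation: [2.048, 2.368, 0.008]
force: [0.5, -0.8, 0.7]
opening: 0.0439
gripper_force: 15.0
travel [0.2575 0.1054 0.0477] spin 1.439 q6 -0.42 t 37.0
```

```bash
python3 -m inch '{"travel":[[0.02,0.01,0],[0.05,0.02,0],[0.08,0.03,0],[0.11,0.04,0],[0.14,0.055,0],[0.17,0.07,0],[0.2,0.08,0],[0.23,0.095,0],[0.2575,0.105,0],[0.2575,0.105,0]],"spin":[0.12,0.24,0.36,0.48,0.6,0.72,0.84,0.96,1.08,1.2]}'
python3 -m inch '{"travel":[[0,0,0.01],[0,0,0.03],[0,0,0.05],[0,0,0.06],[0,0,0.06],[0,0,0.06]],"spin":[0.12,0.239,0.239,0.239,0.239,0.239]}'
cat > held.py <<'E'
from h import *
np.set_printoptions(precision=4,suppress=True)
p,d,i=cam('wrist');C=cloud(d,i);X,Y=inch_(C)
z=robot.read_state()['tool_pos'][2]+.022
k=(abs(C[...,2]-z)<.009)&(abs(X-.045)<.0215)&(Y>-.04)&(Y<.04)&(d>.1)
n,l,s,c=cv2.connectedComponentsWithStats(k.astype(np.uint8));k=l==(1+np.argmax(s[1:,4]))
q=np.stack([X[k],Y[k]],1)*1e3;print(k.sum(),z,np.median(C[k][:,2]),np.percentile(q,[1,50,99],axis=0))
red=k&(p[...,0]>130)&(p[...,1]<70);print('dot',X[red].mean(),Y[red].mean())
toc(45,0,59)
E
python3 held.py
```

```text
t: 37.8
tool_pos: [0.4904, 0.2072, 0.1499]
orientation: [-3.03, -0.822, -0.001]
force: [0.8, -0.4, 0.8]
opening: 0.0433
gripper_force: 15.0
t: 38.3
tool_pos: [0.4898, 0.2024, 0.0897]
orientation: [3.107, 0.46, -0.002]
force: [-0.3, 0.1, -0.1]
opening: 0.0438
gripper_force: 15.0
4416 0.11276553455172339 0.10929704559539803 [[ 24.9105 -12.7246]
 [ 45.3879   1.5413]
 [ 66.0391  18.3026]]
dot 0.04950985589853208 0.002821218702827575
travel [0.0036 0.0022 0.0463] spin 0.017 q6 1.57 t 38.4
```

```bash
python3 -m inch '{"travel":[[0.002,0.001,0],[0.003,0.002,0.006],[0.003,0.002,0.014],[0.003,0.002,0.022],[0.003,0.002,0.029],[0.003,0.002,0.033],[0.003,0.002,0.033],[0.003,0.002,0.033]],"spin":[0.017,0.017,0.017,0.017,0.017,0.017,0.017,0.017]}'
python3 held.py
```

```text
t: 39.02
tool_pos: [0.4933, 0.2015, 0.0563]
orientation: [3.111, 0.433, -0.002]
force: [-0.3, 0.5, 0.0]
opening: 0.0437
gripper_force: 15.0
4735 0.07885705603718787 0.07584432027177905 [[ 23.6084 -15.801 ]
 [ 44.5085  -0.9209]
 [ 66.0377  21.643 ]]
dot 0.048178227417645256 -0.00010600870522813688
travel [0.0009 0.0003 0.0124] spin -0.0 q6 1.59 t 39.1
```

Centred. Bottom at ~57.8 mm, so I lower 5 mm, release, lift and close behind it.

```bash
python3 -m inch '{"travel":[[0,0,0.002],[0,0,0.004],[0,0,0.0052],[0,0,0.0052],[0,0,0.0052]],"spin":[0,0,0,0,0]}'
python3 -m inch '{"travel":[[0,0,0],[0,0,0],[0,0,0],[0,0,0],[0,0,-0.02],[0,0,-0.04],[0,-0.02,-0.05],[0,-0.043,-0.05],[0,-0.043,-0.05]],"spin":[0,0,0,0,0,0,0,0,0]}' 0.4
python3 -m inch '{"travel":[[0,0,0],[0,0,0],[0,0,0],[0,0,0],[0,0,0],[0,0,0],[0,0,0]],"spin":[0,0,0,0,0,0,0]}' 1
python3 ht.py;python3 -c "
from h import *
toc(88,1,58);print(robot.read_state()['opening'])"
```

```text
t: 39.48
tool_pos: [0.4938, 0.2016, 0.0517]
orientation: [3.112, 0.433, -0.0]
force: [0.7, 0.5, -0.1]
opening: 0.0433
gripper_force: 15.0
t: 40.23
tool_pos: [0.4821, 0.246, 0.1032]
orientation: [-3.109, -0.435, -0.004]
force: [-0.5, -0.9, -0.5]
opening: 0.0556
gripper_force: 0.0
t: 40.82
tool_pos: [0.4822, 0.2427, 0.1016]
orientation: [3.112, 0.432, -0.0]
force: [0.0, 0.6, -0.4]
opening: 0.0139
gripper_force: 0.0
2769 0.06980891990528167 [[ 24.1456 -16.2161]
 [ 45.6818  -1.8873]
 [ 67.2479  14.5333]] ((23.70624542236328, -0.32190704345703125), (31.926227569580078, 87.88062286376953), 88.48406982421875)
dot 0.046007141792905056 -0.004597477020435248 0.07014229403192485 107
guide z [0.0684 0.0697 0.0706]
travel [-0.0001  0.      0.0581] spin -0.001 q6 1.67 t 40.9
0.010248320231520364
```

```bash
python3 -m inch '{"travel":[[0,0,0],[0,0,0.015],[0,0,0.03],[0,0,0.045],[0,0,0.058],[0,0,0.058],[0,0,0.058]],"spin":[0,0,0,0,0,0,0]}'
python3 -m inch '{"travel":[[0,0.005,0],[0,0.011,0],[0,0.017,0],[0,0.023,0],[0,0.029,0],[0,0.035,0],[0,0.041,0],[0,0.047,0],[0,0.053,0],[0,0.058,0]],"spin":[0,0,0,0,0,0,0,0,0,0]}'
python3 -m inch '{"travel":[[0,0.005,0],[0,0.01,0],[0,0.01,0],[0,0.01,0],[0,0.01,-0.02],[0,0.01,-0.06],[0,0.01,-0.1],[0,0.01,-0.1]],"spin":[0,0,0,0,0,0,0,0]}'
python3 - <<'E'
from h import *
np.set_printoptions(precision=4,suppress=True)
for cn in ('wrist','top'):
    p,d,i=cam(cn);C=cloud(d,i);X,Y=inch_(C);p=p.astype(int)
    red=(p[...,0]>120)&(p[...,1]<75)&(p[...,2]<75)&(C[...,2]<.09)&(C[...,2]>-.02)&(C[...,0]<.6)
    n,l,s,c=cv2.connectedComponentsWithStats(red.astype(np.uint8))
    for j in range(1,n):
        if s[j,4]>=(30 if cn=='wrist' else 3): q=l==j;print(cn,s[j,4],'chute',np.median(X[q]),np.median(Y[q]),'world',np.median(C[q],0))
E
python3 ht.py | tail -1
```

```text
t: 41.45
tool_pos: [0.4813, 0.2427, 0.0429]
orientation: [3.111, 0.433, -0.003]
force: [-0.1, 0.0, 0.9]
opening: 0.0003
gripper_force: 0.0
t: 42.28
tool_pos: [0.4981, 0.1865, 0.0437]
orientation: [3.112, 0.433, -0.0]
force: [-0.1, 0.8, -0.4]
opening: 0.0007
gripper_force: 0.0
t: 42.95
tool_pos: [0.5054, 0.1792, 0.1529]
orientation: [-3.11, -0.433, -0.02]
force: [0.7, 0.3, 1.8]
opening: 0.0004
gripper_force: 0.0
wrist 55 chute 0.038331382364970405 -0.04950526991947037 world [0.5426 0.2087 0.0684]
wrist 51 chute 0.011901013873257937 -0.03083950303381584 world [0.5319 0.1811 0.069 ]
wrist 119 chute -0.17489949339943267 0.00039341311539520723 world [ 0.5546 -0.0097  0.0385]
wrist 107 chute -0.21793562536407965 0.0005625343945593435 world [ 0.566  -0.0517  0.0305]
wrist 49 chute 0.15604036618254088 0.07283265004645442 world [0.3945 0.2886 0.0232]
top 4 chute -0.2185317456007702 0.0008283290483901599 world [ 0.566  -0.0521  0.0315]
top 5 chute -0.1755207704267138 0.0009974244839275604 world [ 0.5542 -0.0116  0.0393]
top 3 chute -0.6363392437504086 0.2512689732554915 world [ 0.4389 -0.5216  0.0169]
guide z [0.0685 0.0697 0.0706]
```

Both tablets lie lengthwise in the lane (X -218 and -175, on the centre line). The guide is flush at z 0.070 and the jammed tablet is flat on the saucer. The arm is clear, so I hand in.

```bash
python3 -m inch '{"travel":[[0,0,0],[0,0,0]],"spin":[0,0]}' && python3 -c "
from h import *
print(close_job())"
```

```text
t: 43.27
tool_pos: [0.4993, 0.1774, 0.1417]
orientation: [3.111, 0.433, -0.005]
force: [-0.5, 1.2, -0.3]
opening: 0.0005
gripper_force: 0.0
the job is handed in; nothing more can be done
None
```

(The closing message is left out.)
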